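Square a coral-rock blank in the saw plate's corner and swing the keeper over it

TASK

Get the rectangular rock blank ready for sawing without picking it up: push it along the perforated plate with the fingertips until its long side lies flush against the fence and its end is up against the end stop. Then push the keeper arm on the end stop round with a fingertip, all the way, so that it lies across the top of the blank. Do not lift or tip the blank, and leave everything else on the plate and bench where it stands.

Things in the scene. Friction and masses are not known exactly. Their poses are not given: they have to be found in the camera images.
- jig: Fixed grey perforated plate, 340 (x) by 460 (y) by 12 mm thick; origin at the centre of its underside, on the bench. On it along its own y axis runs the fence, an aluminium bar 420 mm long and 22 mm thick, standing 25 mm above the plate; its inner face, towards the robot, is the plane x = +60 mm of this frame.
- stop: End stop: aluminium block fixed on the plate (its place along the fence differs each time), 50 (x) by 34 (y) by 34 mm high, one side against the fence's inner face, axes parallel to the plate's. Origin at the centre of its underside, on the plate's top. The blank's end goes against its -y face (y = -17 mm). The keeper arm's pivot is the vertical line through this origin; its screw head reaches 57 mm above the plate.
- keeper (a joint): Turn of the keeper arm about the vertical pivot on the end stop, rad. 0: it points along the stop's -x (away from the fence), open. It grows anticlockwise seen from above, to about 1.57 where the arm points along the stop's -y, across the blank; end of travel 1.6. It stays where it is left; about 1 N at its end moves it. The arm is a steel bar 16 mm wide, reaching 91 mm from the pivot, from 36 to 50 mm above the plate's top, so it passes 6 mm above the seated blank.
- keeper_pin (a point): Point on the black pin on the keeper arm, 12 mm in diameter, 78 mm from the pivot, standing 14 mm above the arm's top face (its top is 64 mm above the plate); the point given lies 7 mm below the pin's top.
- blank_center (a point): Centre, half-way up, of the blank: loose rectangular pale coral-rock slab, 60 (x) by 110 (y) by 30 mm high, about 0.28 to 0.52 kg, lying on the plate; its long side is its own y axis. Seated, it is parallel to the fence, its centre 30 mm from the fence face and 55 mm from the stop's face.
- core: Bystander: upright rock core, 42 mm diameter, 28 mm high, on the plate; origin at the centre of its underside.
- offcut: Bystander: small rock block, 40 by 35 by 28 mm high, on the plate; origin at the centre of its underside.
- jar: Bystander: small amber jar, 44 mm diameter, 50 mm high, on the plate behind the fence; origin under its centre.
- dish: Bystander: small white dish, 60 mm across, 22 mm high, on the plate behind the fence; origin under its centre.
- rinse: Bystander: white bottle, 64 mm diameter, 150 mm high, on the bench to the right; origin under its centre.
- mug: Bystander: blue mug, 80 mm across, 90 mm high, on the bench to the left; origin under its centre.
- blank: The same blank as a body; origin at the centre of its underside.
Mind the look-alikes: they are no part of the job. What is shaped like the blank but blue or red is not meant.

How it is judged (in metres and radians):
On the way, in this order (a step that is already met when the one before it is completed fails the run):
1. the blank lies in the corner, long side flush with the fence and end against the stop, keeper still open (x of blank_center in the frame of jig above 0.027 m and y of blank_center in the frame of stop between -0.075 and -0.068 m and angle between the y axis of blank_center and the y axis of jig, either way round below 0.035 rad and height (world z) of blank_center below 0.031 m and value of joint keeper below 0.6 rad), for 0.2 s.
2. the keeper arm is swung across the blank (x of blank_center in the frame of jig above 0.027 m and y of blank_center in the frame of stop between -0.075 and -0.068 m and angle between the y axis of blank_center and the y axis of jig, either way round below 0.035 rad and height (world z) of blank_center below 0.031 m and value of joint keeper above 1.42 rad), for 0.2 s.
At the end, for the whole second after the job is handed in: The blank lies flat on the plate, at rest, its long side within 3 mm of the fence and parallel to it within 0.035 rad, its end within 3 mm of the end stop, and the keeper arm is turned past 1.42 rad, across the blank (all of step 2 and linear speed of blank below 0.01 m/s); the robot touches nothing.
It fails at once if the blank is lifted by more than 7 mm or tipped (height (world z) of blank_center above 0.034 m or angle between blank_center's own z axis and vertical above 0.15 rad).
It fails at once if a bystander is shifted by more than 20 mm (distance of any of core, offcut, jar, dish, rinse, mug from where it was at the start of the episode above 0.02 m).
It also fails if it takes over 67 s, if anything falls off the work surface, if the arm or the gripper's body presses on something with over 40 N, if the wrist force passes 120 N, or if a joint passes its speed limit or range.

ROBOT

A 6-joint arm with a two-finger parallel gripper is mounted at the origin on the work surface. World frame = base frame: x ahead of the robot, y to its left, z up, the work surface at z = 0. Lengths are in mm, angles in rad, forces in N, time in s.
With the tool pointing down it reaches from about 275 to 1000 mm from the base axis. Payload 8.4 kg.
Tool frame: the origin (TCP) lies at the very end of the fingers, on their centre line; the grasp point (between the pads) lies 19 mm behind it; z points along the fingers, y is the direction in which the jaws open and shut (so a half turn about z gives the same grasp; the last joint's range is limited). The gripper opens to 85 mm and grips with 20 to 120 N. Pads are 22 mm wide; open, the fingers measure 114 mm over their backs; the gripper's body (76 mm by 85 mm) begins 54 mm behind the grasp point. The pads swing forward as they close: fully open they stand 13 mm farther back than shut.
Start: joints at [-1.134, 0.353, 1.633, -0, 1.155, -0.002], TCP at [265.532, -565.792, 199.381] pointing down, gripper open.
Joint ranges: [-2.63, 2.63], [-0.92, 2.1], [0.06, 2.66], [-1.3, 4.44], [0, 2.69], [-3.02, 3.02]. Speed limits (rad/s): [2.22, 2.22, 2.79, 3.14, 3.14, 3.14].

INTERFACE

Orientations are given as [roll, pitch, yaw] about the fixed x, y, z axes, in that order (R = Rz(yaw) Ry(pitch) Rx(roll)).
In Python, from rig import r gives the robot as it stands.
- The arm moves only by the tool jog_arm, never from a script. Its argument "increments" is text: rows parted by semicolons, each of 7 numbers parted by spaces: the shift along the tool's x, y, z in cm, then the turn, a rotation vector about the tool's x, y, z in rad, then the opening, from -1 (shut) to 1 (fully open). A call has exactly 8 rows; each row shifts and turns the commanded pose from where the row before left it, along the tool's axes as they then stand; what a row does not reach is not made up. A row lasts 1/10 s, in which the tool goes at most 50 mm and 8.59 degrees, less where a joint would pass 70% of its speed; a pose out of reach is approached as far as the arm can. A call with a gripper value outside its range is refused whole. The fingers move at their own pace and stop on an object; "squeeze" is the grip in N (left out, the last holds). Time passes only in rows, so rows that do not move let the fingers close, or fill a call up. It gives the time, the measured TCP pose, the force and the opening at its end, in the units of the state.
- r.sense(): the state, without advancing time (a new reading comes with each control period).
- r.grab_frame(name): name is "scene" or "top"; returns the picture (400x640x3 uint8, red, green, blue); there is no depth.
- r.camera_info(name): a dict with "K" (3x3 intrinsics, pixels), "rvec" (rotation vector, rad) and "tvec" (3), from world to camera coordinates, as OpenCV has them. Camera axes: x right, y down, z forward; pixel columns grow to the right and rows downward; lengths in mm; the calibration is good to about 2 mm. A picture is of the moment at which its call begins. camera_info takes no time and is no camera call.
- r.sign_off(): hands the job in, once; it reports no verdict.
The state is a dict: "clock": time; "qpos": joint angles; "qvel": joint speeds; "joint_efforts": joint torques, N m; "eef_pos": TCP position; "tcp_rot": TCP orientation; "contact_force": force on the tool from outside, world axes, zero at the start; "wrist_torque": the same for the moment, N m; "opening": opening from 0.0 (shut) to 1.0 (fully open).
Only numpy, scipy, OpenCV 4.12 (cv2) and the standard library are available. Lean on these libraries where they do the work, as an engineer would, in place of code of your own. Each camera call takes 0.05 s, during which the arm holds its last target.

## Working session

There is one attempt and no reset: what is moved stays moved. The work goes in short steps, Python scripts to look and compute and a tool call to move; the robot and the scene stay as the last step left them, time stands still between calls to the robot, and variables do not carry over. Pictures are saved under pics/ and viewed, and the job is handed in when it is done.

Besides the shell and the picture viewer there is one more tool, called after "Request:" as name(argument=value, ...) on one line, values as JSON. jog_arm: Moves the arm, as the interface text tells. Its arguments: {"type":"object","properties":{"increments":{"type":"string"},"squeeze":{"type":"number"}},"required":["increments"]}

```bash
ls; mkdir -p pics; python3 - <<'E'
from rig import r
import cv2
s=r.sense();print({k:s[k] for k in("clock","eef_pos","tcp_rot","contact_force","opening")})
for n in("scene","top"):
    cv2.imwrite(f"pics/{n}0.png",r.grab_frame(n)[:,:,::-1]);c=r.camera_info(n);print(n,c)
E
```

```text
pics
{'clock': 0.0, 'eef_pos': array([ 265.27290501, -565.30246382,  198.64343833]), 'tcp_rot': array([-3.14011558e+00, -4.86470128e-06,  4.38756690e-01]), 'contact_force': array([0.19358193, 0.29491618, 0.68831246]), 'opening': 0.9996502973775466}
scene {'K': array([[447.52088854,   0.        , 322.79472991],
       [  0.        , 447.52088854, 202.63080202],
       [  0.        ,   0.        ,   1.        ]]), 'rvec': array([ 2.06902514,  1.05269919, -0.4584682 ]), 'tvec': array([-294.40223972, -194.12098331, 1415.21789946])}
top {'K': array([[385.65262367,   0.        , 323.75135689],
       [  0.        , 385.65262367, 190.34704873],
       [  0.        ,   0.        ,   1.        ]]), 'rvec': array([ 2.12487923, -2.11454194,  0.20234089]), 'tvec': array([ 17.40528694, 518.29097069, 888.01242348])}
```

View pics/scene0.png

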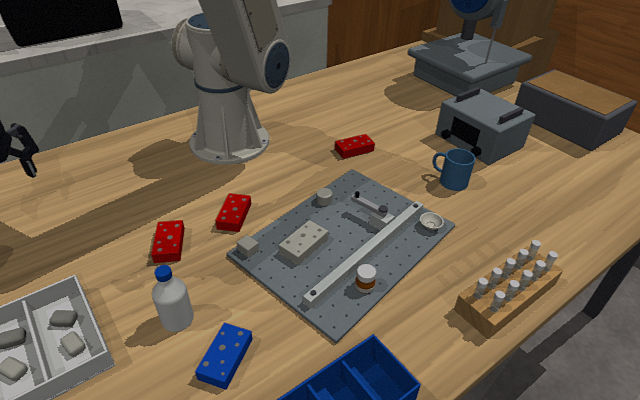

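View pics/top0.png

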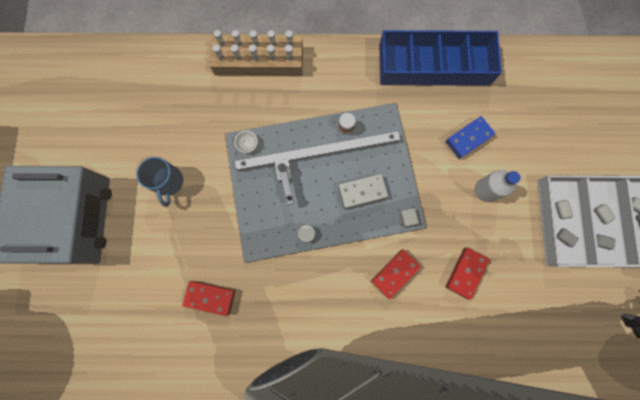

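The scene shows the plate with the pale blank at top px (363,191). The fence is the bright bar from (237,163) to (400,137), and the stop with its open keeper is at (283,168) to (290,200). The core is at (307,233), the offcut at (409,217), the jar at (347,121) and the dish at (246,142). I'll enlarge this and measure.

```bash
cat > h.py <<'E'
import numpy as np,cv2
from rig import r
def cam(n):
    c=r.camera_info(n);R=cv2.Rodrigues(np.array(c["rvec"]))[0];return np.array(c["K"]),R,np.array(c["tvec"]).ravel()
def ray(n,px,z):
    K,R,t=cam(n);px=np.atleast_2d(np.array(px,float))
    d=(R.T@np.linalg.inv(K)@np.c_[px,np.ones(len(px))].T).T;o=-R.T@t
    return o+d*((z-o[2])/d[:,2])[:,None]
def proj(n,P):
    K,R,t=cam(n);return cv2.projectPoints(np.array(P,float).reshape(-1,1,3),cv2.Rodrigues(R)[0],t,K,None)[0].reshape(-1,2)
E
python3 - <<'E'
import cv2
a=cv2.imread("pics/top0.png")[95:270,220:435]
cv2.imwrite("pics/topz.png",cv2.resize(a,None,fx=3.7,fy=3.4,interpolation=cv2.INTER_CUBIC)[:600,:800])
b=cv2.imread("pics/scene0.png")[160:350,220:470]
cv2.imwrite("pics/scenez.png",cv2.resize(b,None,fx=3,fy=3,interpolation=cv2.INTER_CUBIC))
h=cv2.cvtColor(cv2.imread("pics/top0.png"),cv2.COLOR_BGR2HSV)
for p in [(363,185),(370,200),(350,190),(240,200),(400,170),(307,233),(300,155)]: print(p,h[p[1],p[0]])
h=cv2.cvtColor(cv2.imread("pics/scene0.png"),cv2.COLOR_BGR2HSV)
for p in [(300,240),(310,250),(300,200),(350,300)]: print(p,h[p[1],p[0]])
E
```

```text
(363, 185) [ 28  19 179]
(370, 200) [ 27  16 162]
(350, 190) [ 30  14 179]
(240, 200) [ 99  13 134]
(400, 170) [ 93  17 136]
(307, 233) [ 30  18 160]
(300, 155) [165   3 195]
(300, 240) [ 25  21 148]
(310, 250) [26 23 79]
(300, 200) [ 17 109 169]
(350, 300) [ 96  23 112]
```

View pics/topz.png

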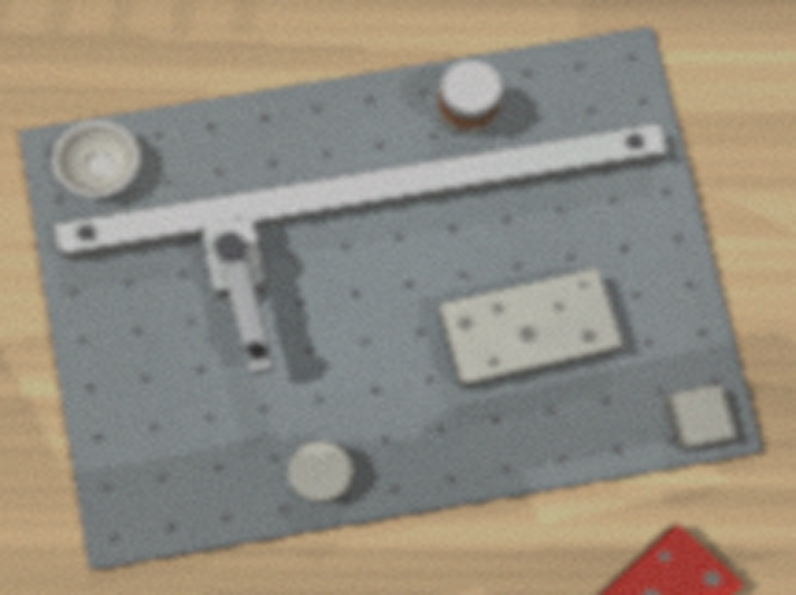

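View pics/scenez.png

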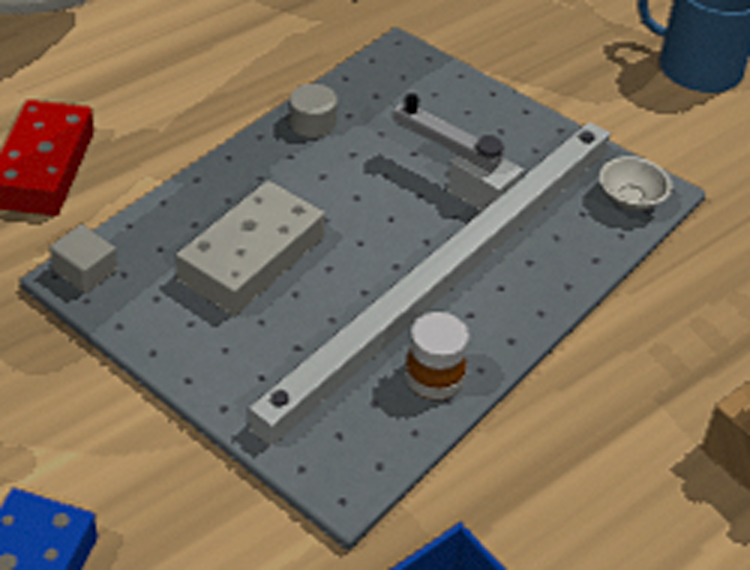

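```bash
cat > meas.py <<'E'
from h import *
def blankmask(img):
    h=cv2.cvtColor(img,cv2.COLOR_BGR2HSV)
    m=cv2.inRange(h,(15,6,135),(45,45,255))
    return m
def comps(m,amin):
    m=cv2.morphologyEx(m,cv2.MORPH_CLOSE,np.ones((7,7)))
    m=cv2.morphologyEx(m,cv2.MORPH_OPEN,np.ones((3,3)))
    return [c for c in cv2.findContours(m,cv2.RETR_EXTERNAL,cv2.CHAIN_APPROX_NONE)[0] if cv2.contourArea(c)>amin]
E
python3 - <<'E'
from meas import *
u=lambda pts:np.array(pts,float)/[3.7,3.4]+[220,95]
img=cv2.imread("pics/top0.png"); b=cv2.GaussianBlur(img,(3,3),0)
C=ray("top",u([(20,130),(655,28),(763,455),(92,568)]),12)   # +x+y, +x-y, -x-y, -x+y
print(C.round(1)); print([np.linalg.norm(C[i]-C[(i+1)%4]).round(1) for i in range(4)],C.mean(0))
a=[C[0]-C[1],C[3]-C[2]];print([np.arctan2(-v[0],v[1]) for v in a],[np.arctan2(v[1],v[0]) for v in(C[0]-C[3],C[1]-C[2])])
# fence top: inner edge & outer edge
F=ray("top",u([(55,225),(660,125),(668,155),(65,254)]),37);print("fence",F.round(1), np.arctan2(-(F[3]-F[2])[0],(F[3]-F[2])[1]))
for n,p,z in(("screw",(231,246),69),("pin",(257,350),76),("core",(320,471),40),("offcut",(703,416),40),("jar",(470,87),62),("dish",(97,160),34)):
    print(n,ray("top",u([p]),z).round(1))
for c in comps(blankmask(b),100):
    x,y,w,h=cv2.boundingRect(c)
    if 225<x<420 and 100<y<250:
        rect=cv2.minAreaRect(c);P=ray("top",cv2.boxPoints(rect),42);print(rect[0],cv2.contourArea(c),P.round(1)[:,:2].tolist(),P.mean(0).round(1),[np.linalg.norm(P[i]-P[i-1]).round(1) for i in range(2)])
# scene
us=lambda pts:np.array(pts,float)/3+[220,160]
print("scene")
print("plate",ray("scene",us([(703,195),(347,548),(20,284),(397,28)]),12).round(1))
print("fence",ray("scene",us([(588,125),(250,408)]),37).round(1))
print("blank",ray("scene",us([(177,257),(270,183),(324,213),(236,290)]),42).round(1))
print("screw",ray("scene",us([(488,144)]),69).round(1),"pin",ray("scene",us([(411,98)]),76).round(1))
E
```

```text
[[ 676.1  277.3   12. ]
 [ 761.5 -172.8   12. ]
 [ 429.5 -234.9   12. ]
 [ 346.1  212.    12. ]]
[np.float64(458.2), np.float64(337.8), np.float64(454.6), np.float64(336.5)] [553.29129675  20.38127362  12.        ]
[np.float64(0.18743206858669106), np.float64(0.18445362968055026)] [np.float64(0.19542258402637727), np.float64(0.18480791153956416)]
fence [[ 594.1  242.9   37. ]
 [ 673.3 -168.9   37. ]
 [ 649.8 -173.6   37. ]
 [ 572.1  235.1   37. ]] 0.1879308654731217
screw [[570.5 119.8  69. ]]
pin [[494.5 100.5  76. ]]
core [[414.1  61.   40. ]]
offcut [[ 454.4 -189.5   40. ]]
jar [[692.9 -37.1  62. ]]
dish [[645.2 217.3  34. ]]
(305.5, 233.0) 201.0 [[434.3, 81.6], [434.5, 45.4], [396.2, 45.1], [396.0, 80.9]] [415.3  63.3  42. ] [np.float64(38.3), np.float64(36.2)]
(409.2353210449219, 216.44122314453125) 176.0 [[470.7, -167.6], [478.8, -199.3], [442.1, -206.9], [434.2, -175.4]] [ 456.5 -187.3   42. ] [np.float64(37.4), np.float64(32.7)]
(362.6634216308594, 190.07073974609375) 998.5 [[535.7, -15.0], [564.5, -122.3], [506.1, -135.7], [478.0, -29.5]] [521.1 -75.6  42. ] [np.float64(59.5), np.float64(111.2)]
(245.64865112304688, 140.39190673828125) 418.5 [[671.0, 251.4], [681.2, 194.8], [623.1, 183.3], [613.1, 239.3]] [647.1 217.2  42. ] [np.float64(59.1), np.float64(57.6)]
scene
plate [[ 680.7  272.5   12. ]
 [ 768.8 -173.9   12. ]
 [ 440.9 -237.4   12. ]
 [ 351.   212.2   12. ]]
fence [[ 579.1  234.4   37. ]
 [ 656.8 -171.9   37. ]]
blank [[ 511.7 -138.4   42. ]
 [ 485.4  -33.4   42. ]
 [ 538.1  -18.9   42. ]
 [ 565.4 -121.1   42. ]]
screw [[572.9 119.5  69. ]] pin [[498.4 100.4  76. ]]
```

```bash
cat > go.py <<'E'
from h import *
import sys
C=np.array([556.8,19.4]);PSI=0.187
X=np.array([np.cos(PSI),np.sin(PSI)]);Y=np.array([-np.sin(PSI),np.cos(PSI)])
def j2w(x,y): return C+x*X+y*Y
def w2j(p): d=np.array(p[:2])-C;return d@X,d@Y
def rep(): 
    s=r.sense();p=s["eef_pos"];print("t",s["clock"],"p",p.round(1),"rpy",np.round(s["tcp_rot"],3),"jig",np.round(w2j(p),1),"F",np.round(s["contact_force"],1),"open",round(float(s["opening"]),3));return s
def to(jx,jy,z):
    s=rep();d=np.r_[j2w(jx,jy),z]-s["eef_pos"]
    from scipy.spatial.transform import Rotation as Ro
    print("tool shift cm",(Ro.from_euler("xyz",s["tcp_rot"]).as_matrix().T@d/10).round(2),"turn z for yaw jig:",round(s["tcp_rot"][2]-PSI,3))
E
python3 -c "
from go import *
to(-111,-88,198)"
```

```text
t 0.1 p [ 265.3 -565.4  198.7] rpy [-3.14   0.     0.439] jig [-395.1 -520.4] F [ 0.9  0.2 -0.8] open 1.0
tool shift cm [ 38.29 -34.8    0.12] turn z for yaw jig: 0.252
```

Request:
jog_arm(increments="2.9 -2.6 0 0 0 0 0.4;2.9 -2.6 0 0 0 0 0.4;2.9 -2.6 0 0 0 0 0.4;2.9 -2.6 0 0 0 0 0.4;2.9 -2.6 0 0 0 0 0.4;2.9 -2.6 0 0 0 0 0.4;2.9 -2.6 0 0 0 0 0.4;2.9 -2.6 0 0 0 0 0.4")

```text
clock: 0.9
eef_pos: [387.4, -277.4, 199.2]
tcp_rot: [-3.141, 0.0, 0.439]
contact_force: [0.2, 0.1, -1.0]
opening: 0.701
```

```bash
python3 -c "
from go import *
to(-111,-88,150)"
```

```text
t 0.9 p [ 387.4 -277.4  199.2] rpy [-3.141  0.     0.439] jig [-221.7 -260.1] F [ 0.2  0.1 -1. ] open 0.701
tool shift cm [ 15.   -13.91   4.92] turn z for yaw jig: 0.252
```

Request:
jog_arm(increments="3.75 -3.48 0 0 0 0 0.4;3.75 -3.48 0 0 0 0 0.4;3.75 -3.48 1.5 0 0 0 0.4;3.75 -3.48 1.5 0 0 0 0.4;0 0 2 0 0 0.126 0.4;0 0 2 0 0 0.126 0.4;0 0 0 0 0 0 0.4;0 0 0 0 0 0 0.4")

```text
clock: 1.7
eef_pos: [460.3, -97.3, 131.3]
tcp_rot: [-3.141, 0.001, 0.19]
contact_force: [-0.9, 0.4, 0.4]
opening: 0.703
```

```bash
python3 - <<'E'
from go import *
to(-111,-88,18)
for n in("top","scene"): cv2.imwrite(f"pics/{n}1.png",r.grab_frame(n)[:,:,::-1])
a=cv2.imread("pics/scene1.png")[130:350,200:470]
cv2.imwrite("pics/s1z.png",cv2.resize(a,None,fx=2.6,fy=2.6,interpolation=cv2.INTER_CUBIC))
E
```

```text
t 1.7 p [460.3 -97.3 131.3] rpy [-3.141e+00  1.000e-03  1.900e-01] jig [-116.5  -96.7] F [-0.9  0.4  0.4] open 0.703
tool shift cm [ 0.57 -0.86 11.33] turn z for yaw jig: 0.003
```

View pics/s1z.png

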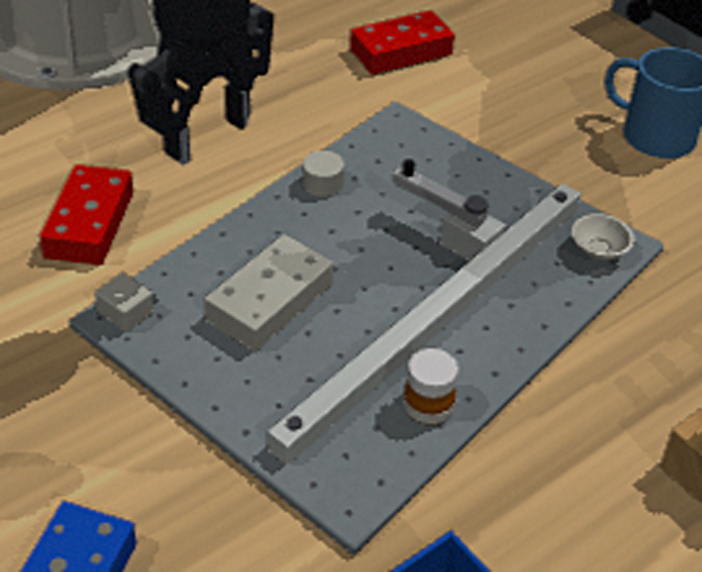

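Request:
jog_arm(increments="0 -0.86 1 0 0 0 0.4;0 0 2 0 0 0 0.4;0 0 2 0 0 0 0.4;0 0 2 0 0 0 0.4;0 0 2 0 0 0 0.4;0 0 1.4 0 0 0 0.4;0 0 0.7 0 0 0 0.4;0 0 0 0 0 0 0.4")

```text
clock: 2.6
eef_pos: [458.4, -88.6, 19.6]
tcp_rot: [-3.141, 0.001, 0.187]
contact_force: [0.5, -0.5, 0.3]
opening: 0.7
```

```bash
python3 - <<'E'
from go import *
to(-11,-88,18)
for n in("top","scene"): cv2.imwrite(f"pics/{n}2.png",r.grab_frame(n)[:,:,::-1])
a=cv2.imread("pics/scene2.png")[130:350,200:470]
cv2.imwrite("pics/s2z.png",cv2.resize(a,None,fx=2.6,fy=2.6,interpolation=cv2.INTER_CUBIC))
E
```

```text
t 2.6 p [458.4 -88.6  19.6] rpy [-3.141e+00  1.000e-03  1.870e-01] jig [-116.8  -87.8] F [ 0.5 -0.5  0.3] open 0.7
tool shift cm [10.58  0.02  0.15] turn z for yaw jig: 0.0
```

View pics/s2z.png

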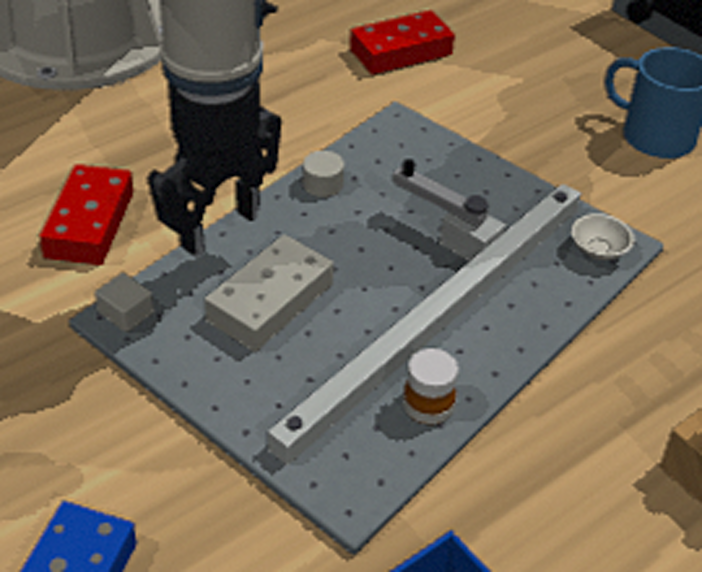

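Request:
jog_arm(increments="1.0 0 0.1 0 0 0 0.4;1.0 0 0 0 0 0 0.4;0.8 0 0 0 0 0 0.4;0.8 0 0 0 0 0 0.4;0.8 0 0 0 0 0 0.4;1.0 0 0 0 0 0 0.4;1.0 0 0 0 0 0 0.4;1.0 0 0 0 0 0 0.4")

```text
clock: 3.5
eef_pos: [532.6, -74.9, 19.2]
tcp_rot: [-3.142, -0.0, 0.187]
contact_force: [0.3, -0.5, -0.6]
opening: 0.696
```

Request:
jog_arm(increments="0.5 0 0 0 0 0 0.4;0.5 0 0 0 0 0 0.4;0.4 0 0 0 0 0 0.4;0.3 0 0 0 0 0 0.4;0.2 0 0 0 0 0 0.4;0.1 0 0 0 0 0 0.4;0 0 0 0 0 0 0.4;0 0 0 0 0 0 0.4")

```text
clock: 4.3
eef_pos: [551.1, -71.4, 19.2]
tcp_rot: [-3.142, 0.0, 0.187]
contact_force: [-0.7, -0.4, -0.1]
opening: 0.699
```

```bash
python3 - <<'E'
from go import *
to(-11,-88,18)
for n in("top","scene"): cv2.imwrite(f"pics/{n}3.png",r.grab_frame(n)[:,:,::-1])
a=cv2.imread("pics/scene3.png")[130:350,200:470]
cv2.imwrite("pics/s3z.png",cv2.resize(a,None,fx=2.6,fy=2.6,interpolation=cv2.INTER_CUBIC))
E
```

```text
t 4.3 p [551.1 -71.4  19.2] rpy [-3.142  0.     0.187] jig [-22.4 -88.1] F [-0.7 -0.4 -0.1] open 0.699
tool shift cm [ 1.14 -0.01  0.12] turn z for yaw jig: -0.0
```

View pics/s3z.png

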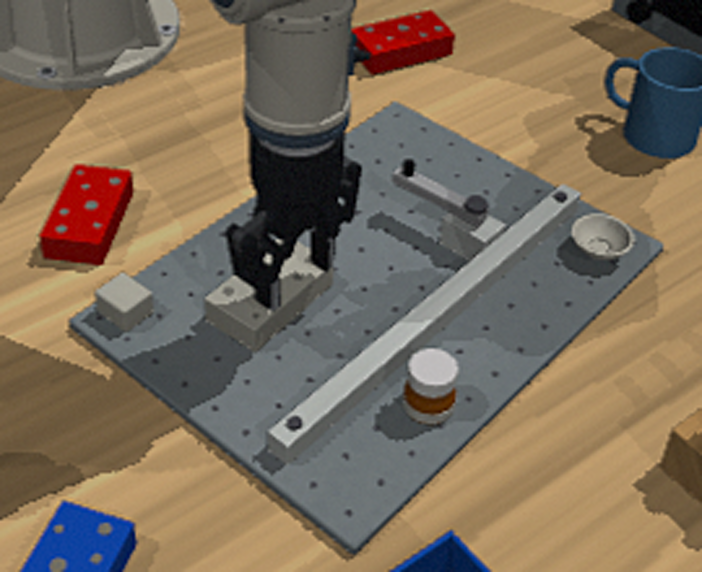

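The scene view shows the blank hasn't moved, and the fingers appear to be over or in front of it at about (270,305) in the zoom. I'll check where the fingertips really are.

```bash
python3 - <<'E'
from go import *
s=r.sense();p=s["eef_pos"]
for z in(19,30,45,60):
  P=[np.r_[j2w(*(np.array(w2j(p))+[dx,dy])),z] for dx in(0,) for dy in(-37,37)]
  print(z,((proj("scene",P)-[200,130])*2.6).round(0).tolist(),proj("top",P).round(1).tolist())
a=cv2.imread("pics/top3.png")[95:270,220:435]
cv2.imwrite("pics/t3z.png",cv2.resize(a,None,fx=3.7,fy=3.4,interpolation=cv2.INTER_CUBIC)[:600,:800])
E
```

```text
19 [[265.0, 336.0], [322.0, 292.0]] [[374.3, 177.5], [345.6, 182.6]]
30 [[265.0, 327.0], [322.0, 283.0]] [[374.9, 176.5], [345.8, 181.7]]
45 [[265.0, 315.0], [323.0, 271.0]] [[375.6, 175.1], [346.2, 180.4]]
60 [[264.0, 303.0], [323.0, 259.0]] [[376.4, 173.7], [346.5, 179.1]]
```

View pics/t3z.png

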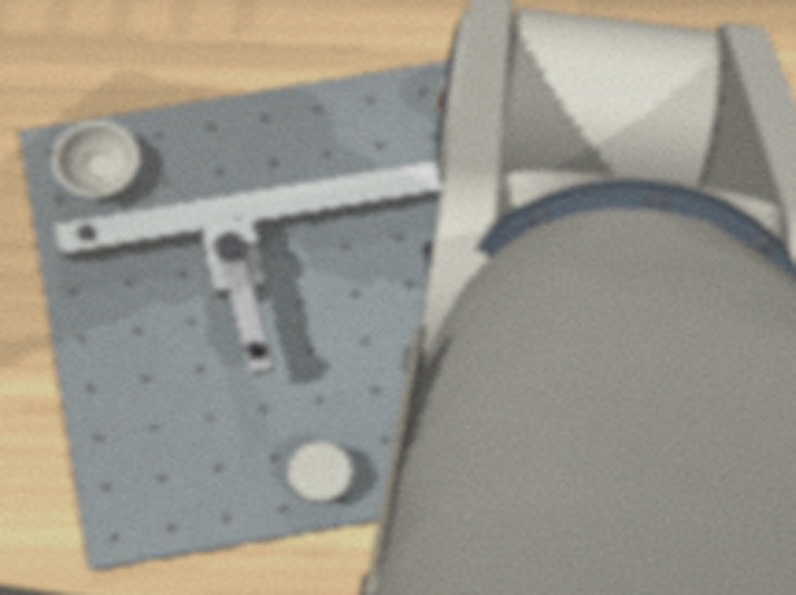

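```bash
python3 - <<'E'
from go import *
for nm,p,yaw in(("f1",(460.3,-97.3,131.3),.19),("f2",(458.4,-88.6,19.6),.187)):
  ty=np.array([np.sin(yaw),-np.cos(yaw)])
  for dz in(0,10,20,35,50):
    P=[np.r_[np.array(p[:2])+k*ty,p[2]+dz] for k in(37,-37)]
    print(nm,dz,((proj("scene",P)-[200,130])*2.6).round(0).tolist())
s=r.sense();print(s["qpos"].round(4),s["joint_efforts"].round(2))
a=cv2.imread("pics/scene3.png")[190:270,260:350]
cv2.imwrite("pics/s3zz.png",cv2.resize(a,None,fx=7,fy=7,interpolation=cv2.INTER_CUBIC))
E
```

```text
f1 0 [[178.0, 194.0], [240.0, 155.0]]
f1 10 [[177.0, 185.0], [240.0, 146.0]]
f1 20 [[176.0, 176.0], [239.0, 137.0]]
f1 35 [[175.0, 162.0], [239.0, 123.0]]
f1 50 [[174.0, 148.0], [238.0, 109.0]]
f2 0 [[192.0, 282.0], [249.0, 242.0]]
f2 10 [[191.0, 274.0], [249.0, 234.0]]
f2 20 [[191.0, 266.0], [249.0, 226.0]]
f2 35 [[190.0, 254.0], [249.0, 214.0]]
f2 50 [[189.0, 242.0], [248.0, 202.0]]
[-0.1314  0.4832  1.914   0.      0.7445  1.2526] [ 2.000e-02 -5.860e+01 -2.334e+01  0.000e+00  0.000e+00 -0.000e+00]
```

View pics/s3zz.png

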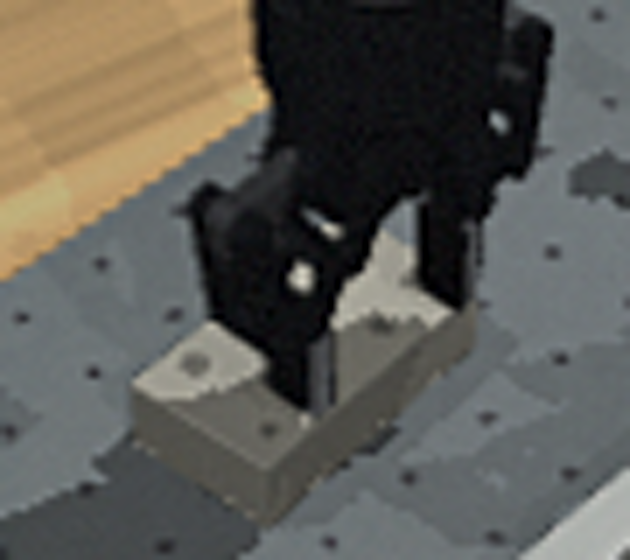

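The close-up shows the tips hovering above the blank's top. In all three frames they sit about 35 mm above the reported TCP, partly from the swing-back when open. I'll back out at this height, then lower step by step, checking force and picture.

Request:
jog_arm(increments="-1.0 0 -0.3 0 0 0 0.4;-1.5 0 0 0 0 0 0.4;-1.5 0 0 0 0 0 0.4;-1.5 0 0 0 0 0 0.4;-1.5 0 0 0 0 0 0.4;-1.5 0 0 0 0 0 0.4;-0.8 0 0.3 0 0 0 0.4;0 0 0 0 0 0 0.4")

```text
clock: 5.2
eef_pos: [458.4, -88.7, 18.9]
tcp_rot: [-3.141, 0.001, 0.186]
contact_force: [-0.2, 0.6, 0.2]
opening: 0.698
```

Request:
jog_arm(increments="0 0 0.3 0 0 0 0.4;0 0 0.3 0 0 0 0.4;0 0 0.3 0 0 0 0.4;0 0 0.2 0 0 0 0.4;0 0 0.2 0 0 0 0.4;0 0 0 0 0 0 0.4;0 0 0 0 0 0 0.4;0 0 0 0 0 0 0.4")

```text
clock: 6.0
eef_pos: [460.0, -88.6, 6.3]
tcp_rot: [3.142, -0.0, 0.187]
contact_force: [0.7, 0.2, 0.1]
opening: 0.702
```

```bash
python3 - <<'E'
from go import *
to(-11,-88,18)
cv2.imwrite("pics/scene4.png",r.grab_frame("scene")[:,:,::-1])
a=cv2.imread("pics/scene4.png")[170:270,230:340]
cv2.imwrite("pics/s4z.png",cv2.resize(a,None,fx=6,fy=6,interpolation=cv2.INTER_CUBIC))
E
```

```text
t 6.0 p [460.  -88.6   6.3] rpy [ 3.142 -0.     0.187] jig [-115.1  -88.1] F [0.7 0.2 0.1] open 0.702
tool shift cm [10.41 -0.02 -1.17] turn z for yaw jig: -0.0
```

View pics/s4z.png

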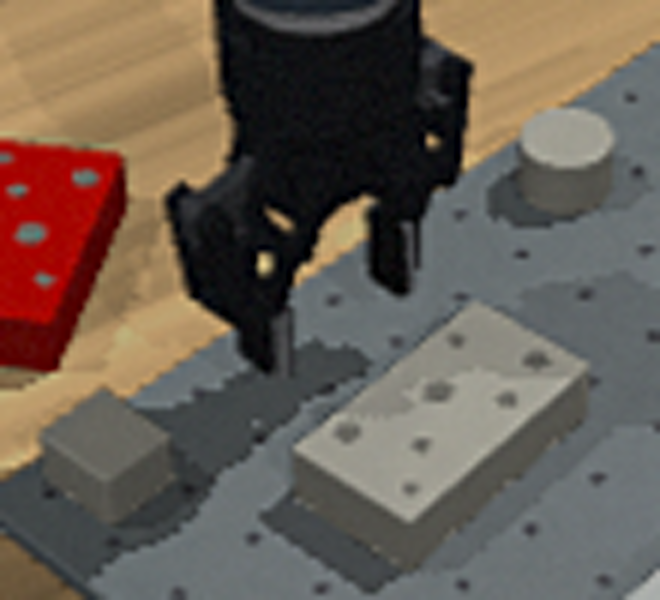

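Request:
jog_arm(increments="0 0 0.3 0 0 0 0.4;0 0 0.3 0 0 0 0.4;0 0 0.3 0 0 0 0.4;0 0 0.2 0 0 0 0.4;0 0 0.1 0 0 0 0.4;0 0 0 0 0 0 0.4;0 0 0 0 0 0 0.4;0 0 0 0 0 0 0.4")

```text
clock: 6.85
eef_pos: [460.1, -88.6, -5.7]
tcp_rot: [3.142, -0.0, 0.187]
contact_force: [0.2, -0.3, 0.5]
opening: 0.698
```

```bash
python3 - <<'E'
from go import *
s=rep();p=s["eef_pos"]
for dz in (0,15,25,35): print(dz,((proj("scene",[np.r_[p[:2]+k*np.array([np.sin(.187),-np.cos(.187)]),p[2]+dz] for k in(37,-37)])-[230,170])*6).round(0).tolist())
cv2.imwrite("pics/scene5.png",r.grab_frame("scene")[:,:,::-1])
a=cv2.imread("pics/scene5.png")[170:270,230:340]
cv2.imwrite("pics/s5z.png",cv2.resize(a,None,fx=6,fy=6,interpolation=cv2.INTER_CUBIC))
E
```

```text
t 6.85 p [460.1 -88.6  -5.7] rpy [ 3.142 -0.     0.187] jig [-115.1  -88.2] F [ 0.2 -0.3  0.5] open 0.698
0 [[267.0, 457.0], [398.0, 365.0]]
15 [[266.0, 431.0], [398.0, 338.0]]
25 [[264.0, 413.0], [397.0, 321.0]]
35 [[263.0, 395.0], [397.0, 303.0]]
```

View pics/s5z.png

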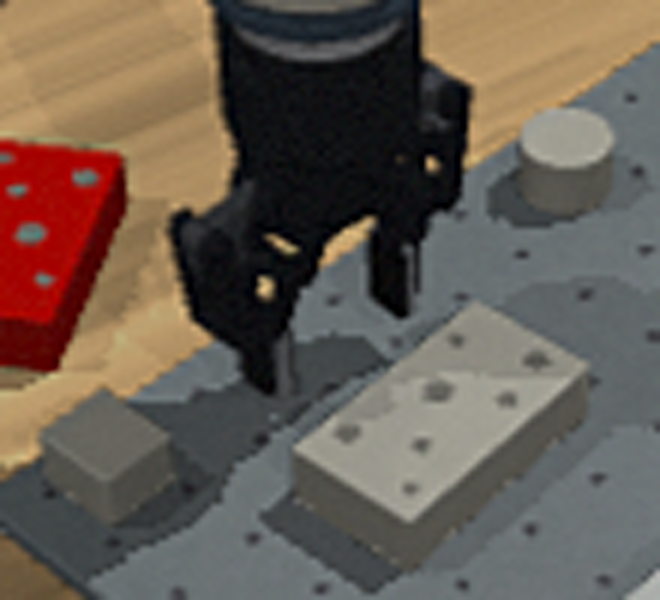

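Request:
jog_arm(increments="0 0 0.3 0 0 0 0.4;0 0 0.3 0 0 0 0.4;0 0 0.2 0 0 0 0.4;0 0 0 0 0 0 0.4;0.8 0 0 0 0 0 0.4;0.8 0 0 0 0 0 0.4;0.8 0 0 0 0 0 0.4;0.8 0 0 0 0 0 0.4")

```text
clock: 7.7
eef_pos: [490.1, -82.3, -14.0]
tcp_rot: [-3.141, 0.004, 0.187]
contact_force: [-8.9, -1.3, 8.4]
opening: 0.703
```

Request:
jog_arm(increments="0.7 0 0 0 0 0 0.4;0.7 0 0 0 0 0 0.4;0.7 0 0 0 0 0 0.4;0.7 0 0 0 0 0 0.4;0.4 0 0 0 0 0 0.4;0.2 0 0 0 0 0 0.4;0 0 0 0 0 0 0.4;0 0 0 0 0 0 0.4")

```text
clock: 8.5
eef_pos: [525.2, -76.3, -13.8]
tcp_rot: [3.141, -0.001, 0.187]
contact_force: [-0.2, 0.3, -1.8]
opening: 0.701
```

```bash
python3 - <<'E'
from go import *
to(-11,-88,-14)
cv2.imwrite("pics/scene6.png",r.grab_frame("scene")[:,:,::-1])
a=cv2.imread("pics/scene6.png")[170:330,230:430]
cv2.imwrite("pics/s6z.png",cv2.resize(a,None,fx=3.7,fy=3.7,interpolation=cv2.INTER_CUBIC))
E
```

```text
t 8.5 p [525.2 -76.3 -13.8] rpy [ 3.141e+00 -1.000e-03  1.870e-01] jig [-48.8 -88.1] F [-0.2  0.3 -1.8] open 0.701
tool shift cm [ 3.78 -0.01  0.02] turn z for yaw jig: -0.0
```

View pics/s6z.png

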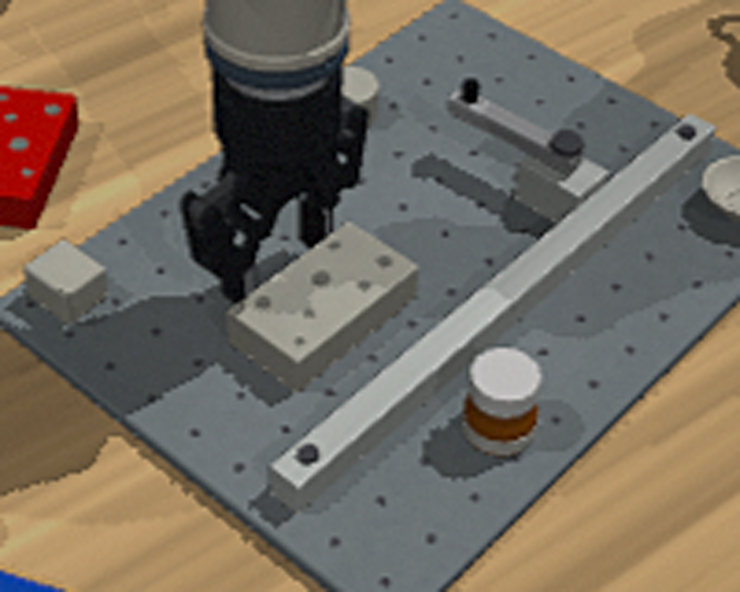

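The blank is now moving, square to the fence, with the fingers behind it. I'll continue to the fence.

Request:
jog_arm(increments="0.5 0 0 0 0 0 0.4;0.5 0 0 0 0 0 0.4;0.5 0 0 0 0 0 0.4;0.5 0 0 0 0 0 0.4;0.4 0 0 0 0 0 0.4;0.3 0 0 0 0 0 0.4;0.2 0 0 0 0 0 0.4;0 0 0 0 0 0 0.4")

```text
clock: 9.35
eef_pos: [553.2, -70.9, -13.8]
tcp_rot: [-3.141, 0.0, 0.187]
contact_force: [-3.1, -0.9, 0.5]
opening: 0.699
```

Request:
jog_arm(increments="0.2 0 0 0 0 0 0.4;0.2 0 0 0 0 0 0.4;0.1 0 0 0 0 0 0.4;0.1 0 0 0 0 0 0.4;0.1 0 0 0 0 0 0.4;0 0 0 0 0 0 0.4;0 0 0 0 0 0 0.4;0 0 0 0 0 0 0.4")

```text
clock: 10.15
eef_pos: [560.5, -69.6, -13.8]
tcp_rot: [3.141, -0.001, 0.187]
contact_force: [-1.9, -0.2, -0.9]
opening: 0.702
```

```bash
python3 - <<'E'
from go import *
to(-11,-88,-14)
cv2.imwrite("pics/scene7.png",r.grab_frame("scene")[:,:,::-1])
a=cv2.imread("pics/scene7.png")[190:310,270:400]
cv2.imwrite("pics/s7z.png",cv2.resize(a,None,fx=5,fy=5,interpolation=cv2.INTER_CUBIC))
E
```

```text
t 10.15 p [560.5 -69.6 -13.8] rpy [ 3.141e+00 -1.000e-03  1.870e-01] jig [-12.9 -88.2] F [-1.9 -0.2 -0.9] open 0.702
tool shift cm [ 0.19 -0.02  0.02] turn z for yaw jig: -0.0
```

View pics/s7z.png

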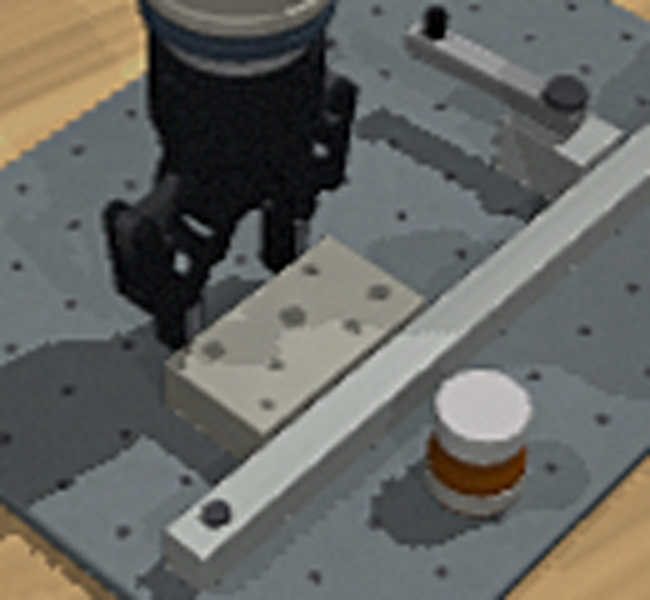

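Request:
jog_arm(increments="0.1 0 0 0 0 0 0.4;0.1 0 0 0 0 0 0.4;0.1 0 0 0 0 0 0.4;0.1 0 0 0 0 0 0.4;0.1 0 0 0 0 0 0.4;0.1 0 0 0 0 0 0.4;0 0 0 0 0 0 0.4;0 0 0 0 0 0 0.4")

```text
clock: 11.0
eef_pos: [561.4, -69.3, -13.9]
tcp_rot: [-3.141, 0.008, 0.187]
contact_force: [-19.1, -6.7, 15.6]
opening: 0.701
```

```bash
python3 - <<'E'
from go import *
rep()
cv2.imwrite("pics/scene8.png",r.grab_frame("scene")[:,:,::-1])
a=cv2.imread("pics/scene8.png")[200:300,280:390]
cv2.imwrite("pics/s8z.png",cv2.resize(a,None,fx=6,fy=6,interpolation=cv2.INTER_CUBIC))
E
```

```text
t 11.0 p [561.4 -69.3 -13.9] rpy [-3.141  0.008  0.187] jig [-11.9 -88. ] F [-19.1  -6.7  15.6] open 0.701
```

View pics/s8z.png

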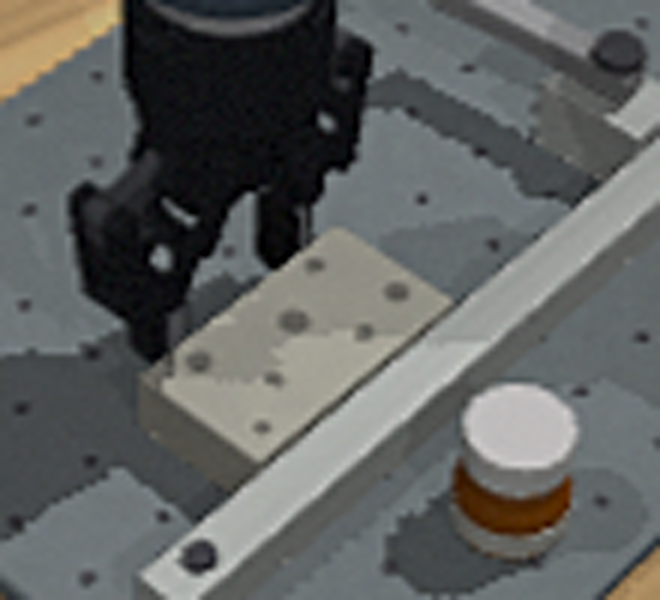

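Request:
jog_arm(increments="-1.5 0 0 0 0 0 0.4;-1.5 0 0 0 0 0 0.4;-0.5 0 -3 0 0 0 -0.6;0 0 -4 0 0 0 -0.6;1.85 2.05 -3 0 0 0 -0.6;1.85 2.05 0 0 0 0 -0.6;1.85 2.05 0 0 0 0 -0.6;1.85 2.05 0 0 0 0 -0.6")

```text
clock: 11.85
eef_pos: [622.1, -142.8, 87.5]
tcp_rot: [3.14, -0.003, 0.187]
contact_force: [0.5, 0.0, 0.1]
opening: 0.2
```

Request:
jog_arm(increments="0 0 0 0 0 -0.14 -0.6;0 0 0 0 0 -0.14 -0.6;0 0 0 0 0 -0.14 -0.6;0 0 0 0 0 -0.14 -0.6;0 0 0 0 0 -0.14 -0.6;0 0 0 0 0 -0.14 -0.6;0 0 0 0 0 -0.14 -0.6;0 0 0 0 0 -0.14 -0.6")

```text
clock: 12.65
eef_pos: [620.9, -142.0, 86.8]
tcp_rot: [3.139, -0.0, 1.313]
contact_force: [-0.0, 0.4, -0.1]
opening: 0.2
```

```bash
python3 - <<'E'
from go import *
to(28,-172,-6)
E
```

```text
t 12.65 p [ 620.9 -142.    86.8] rpy [ 3.139 -0.     1.313] jig [  33.  -170.5] F [-0.   0.4 -0.1] open 0.2
tool shift cm [-0.35 -0.41  9.27] turn z for yaw jig: 1.126
```

Request:
jog_arm(increments="0 0 0 0 0 -0.111 -0.6;0 0 0 0 0 -0.111 -0.6;0 0 0 0 0 -0.111 -0.6;0 0 0 0 0 -0.111 -0.6;-0.2 -0.5 1 0 0 0 -0.6;0 0 2 0 0 0 -0.6;0 0 2 0 0 0 -0.6;0 0 0.5 0 0 0 -0.6")

```text
clock: 13.45
eef_pos: [613.6, -144.6, 28.8]
tcp_rot: [-3.139, -0.001, 1.748]
contact_force: [-1.0, 0.5, -0.7]
opening: 0.2
```

```bash
python3 - <<'E'
from go import *
to(28,-172,-6)
for n in("top","scene"): cv2.imwrite(f"pics/{n}9.png",r.grab_frame(n)[:,:,::-1])
a=cv2.imread("pics/scene9.png")[170:330,230:430]
cv2.imwrite("pics/s9z.png",cv2.resize(a,None,fx=4,fy=3.7,interpolation=cv2.INTER_CUBIC))
a=cv2.imread("pics/top9.png")[95:270,220:435]
cv2.imwrite("pics/t9z.png",cv2.resize(a,None,fx=3.7,fy=3.4,interpolation=cv2.INTER_CUBIC)[:600,:800])
E
```

```text
t 13.45 p [ 613.6 -144.6   28.8] rpy [-3.139e+00 -1.000e-03  1.748e+00] jig [  25.3 -171.7] F [-1.   0.5 -0.7] open 0.2
tool shift cm [-0.03  0.28  3.48] turn z for yaw jig: 1.561
```

View pics/s9z.png

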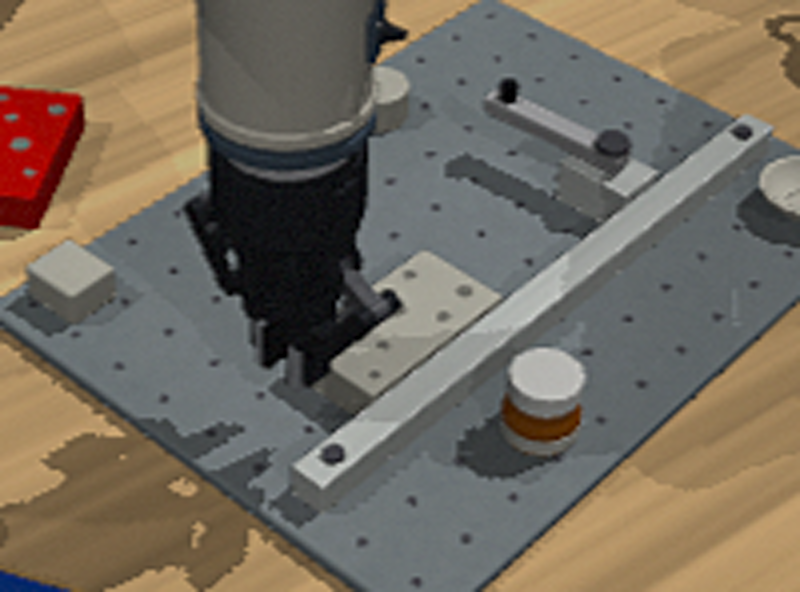

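View pics/t9z.png

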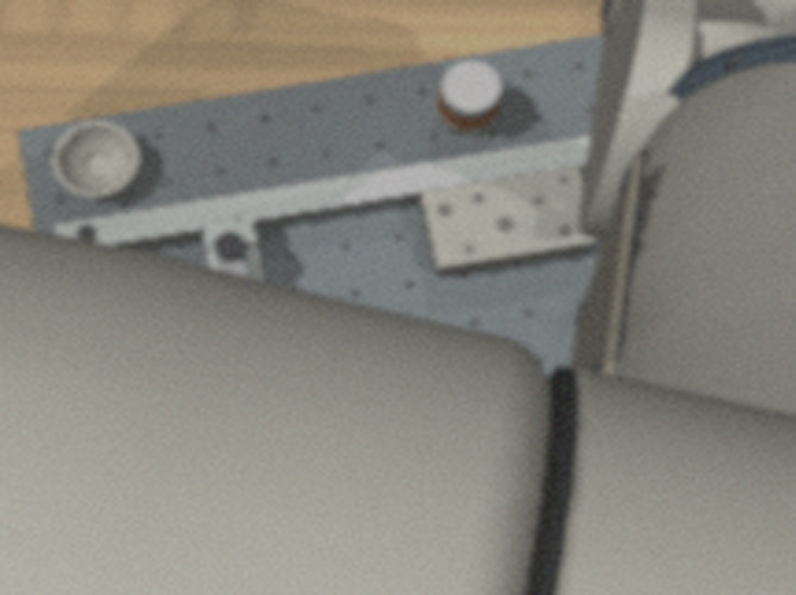

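```bash
python3 - <<'E'
from go import *
K,R,t=cam("scene");o=-R.T@t
for px in [(395,300),(398,312),(383,320),(275,365),(300,385),(262,365),(310,388)]:
    u=np.array([px[0]/4+230,px[1]/3.7+170,1]);d=R.T@np.linalg.inv(K)@u
    n=np.r_[Y,0];P=o+d*((np.r_[j2w(0,-172),0]-o)@n/(d@n));print(px,np.round(w2j(P),1),P[2].round(1))
E
```

```text
(395, 300) [  96.4 -172. ] 168.6
(398, 312) [  98.6 -172. ] 161.4
(383, 320) [  89.5 -172. ] 148.7
(275, 365) [  15.3 -172. ] 55.0
(300, 385) [  33.8 -172. ] 52.6
(262, 365) [   5.3 -172. ] 47.1
(310, 388) [  41.1 -172. ] 55.9
```

Request:
jog_arm(increments="0 0.2 1 0 0 0 -0.6;0 0 1 0 0 0 -0.6;0 0 0.7 0 0 -0.01 -0.6;0 0 0.4 0 0 0 -0.6;0 0 0.2 0 0 0 -0.6;0 0 0 0 0 0 -0.6;0 0 0 0 0 0 -0.6;0 0 0 0 0 0 -0.6")

```text
clock: 14.35
eef_pos: [617.3, -144.5, -1.4]
tcp_rot: [3.141, 0.0, 1.761]
contact_force: [-1.3, -0.7, 0.3]
opening: 0.199
```

Request:
jog_arm(increments="0.6 0 0 0 0 0 -0.6;0.6 0 0 0 0 0 -0.6;0.6 0 0 0 0 0 -0.6;0.6 0 0 0 0 0 -0.6;0.6 0 0 0 0 0 -0.6;0.6 0 0 0 0 0 -0.6;0.6 0 0 0 0 0 -0.6;0.4 0 0 0 0 0 -0.6")

```text
clock: 15.15
eef_pos: [608.4, -98.7, -1.6]
tcp_rot: [3.141, 0.0, 1.761]
contact_force: [1.2, -4.2, -0.1]
opening: 0.201
```

```bash
python3 - <<'E'
from go import *
to(28,-42,-4)
for n in("top","scene"): cv2.imwrite(f"pics/{n}10.png",r.grab_frame(n)[:,:,::-1])
a=cv2.imread("pics/scene10.png")[170:330,230:430]
cv2.imwrite("pics/s10z.png",cv2.resize(a,None,fx=4,fy=3.7,interpolation=cv2.INTER_CUBIC))
E
```

```text
t 15.15 p [608.4 -98.7  -1.6] rpy [3.141 0.    1.761] jig [  28.7 -125.7] F [ 1.2 -4.2 -0.1] open 0.201
tool shift cm [ 8.37 -0.05  0.24] turn z for yaw jig: 1.574
```

View pics/s10z.png

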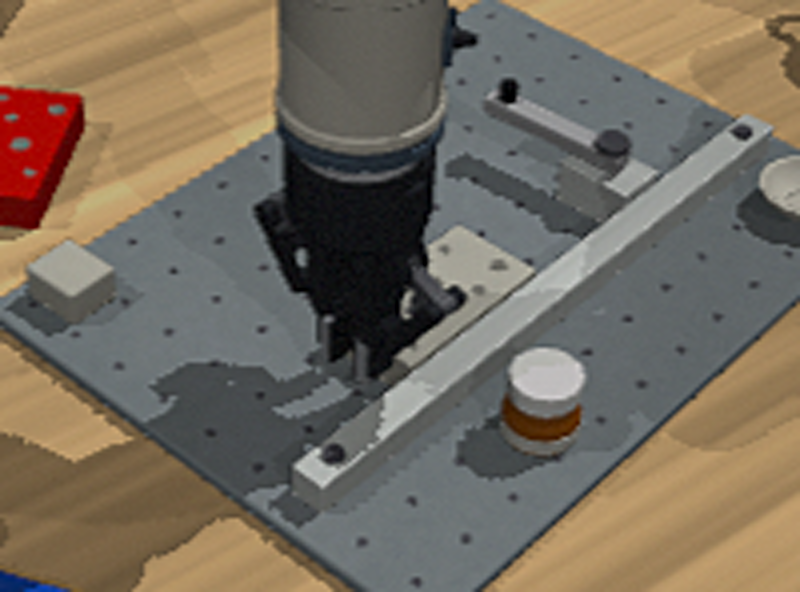

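Request:
jog_arm(increments="0.8 0 0 0 0 0 -0.6;0.8 0 0 0 0 0 -0.6;0.8 0 0 0 0 0 -0.6;0.8 0 0 0 0 0 -0.6;0.8 0 0 0 0 0 -0.6;0.8 0 0 0 0 0 -0.6;0.8 0 0 0 0 0 -0.6;0.6 0 0 0 0 0 -0.6")

```text
clock: 16.05
eef_pos: [596.5, -37.6, -1.7]
tcp_rot: [-3.141, -0.0, 1.761]
contact_force: [0.6, -3.6, 0.9]
opening: 0.198
```

Request:
jog_arm(increments="0.3 0 0 0 0 0 -0.6;0.3 0 0 0 0 0 -0.6;0.3 0 0 0 0 0 -0.6;0.2 0 0 0 0 0 -0.6;0.1 0 0 0 0 0 -0.6;0 0 0 0 0 0 -0.6;0 0 0 0 0 0 -0.6;0 0 0 0 0 0 -0.6")

```text
clock: 16.85
eef_pos: [594.3, -26.4, -1.8]
tcp_rot: [-3.142, -0.0, 1.761]
contact_force: [-0.9, -2.5, 1.7]
opening: 0.203
```

```bash
python3 - <<'E'
from go import *
to(28,-42,-4)
for n in("top","scene"): cv2.imwrite(f"pics/{n}11.png",r.grab_frame(n)[:,:,::-1])
a=cv2.imread("pics/scene11.png")[180:280,310:430]
cv2.imwrite("pics/s11z.png",cv2.resize(a,None,fx=6,fy=6,interpolation=cv2.INTER_CUBIC))
a=cv2.imread("pics/top11.png")[95:270,220:435]
cv2.imwrite("pics/t11z.png",cv2.resize(a,None,fx=3.7,fy=3.4,interpolation=cv2.INTER_CUBIC)[:600,:800])
E
```

```text
t 16.85 p [594.3 -26.4  -1.8] rpy [-3.142 -0.     1.761] jig [ 28.4 -52. ] F [-0.9 -2.5  1.7] open 0.203
tool shift cm [ 1.   -0.03  0.23] turn z for yaw jig: 1.574
```

View pics/s11z.png

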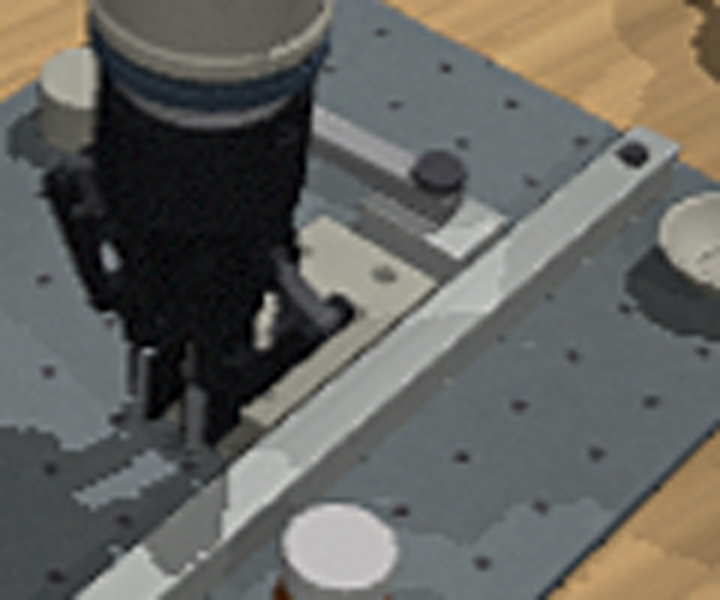

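View pics/t11z.png

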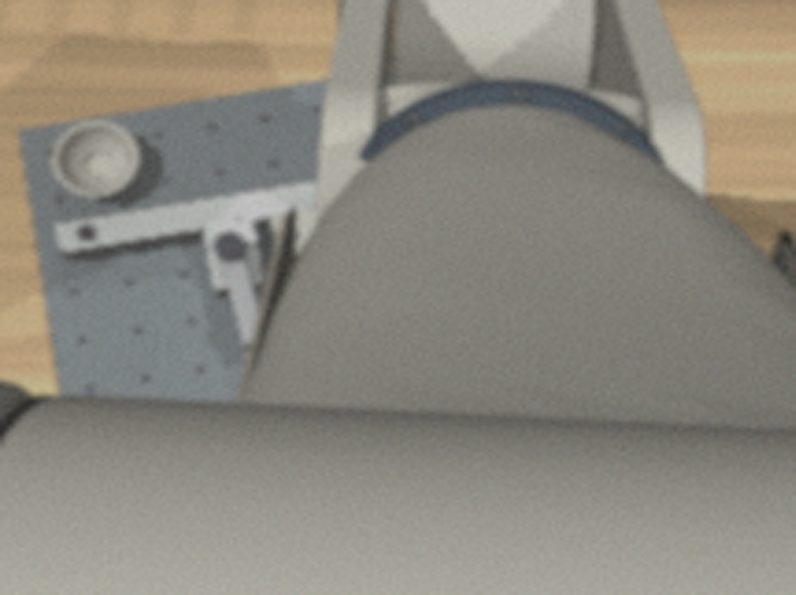

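Nearly there, with about a 10 mm gap left to the stop. I'll push slowly until contact.

Request:
jog_arm(increments="0.2 0 0 0 0 0 -0.6;0.2 0 0 0 0 0 -0.6;0.1 0 0 0 0 0 -0.6;0.1 0 0 0 0 0 -0.6;0.1 0 0 0 0 0 -0.6;0.1 0 0 0 0 0 -0.6;0 0 0 0 0 0 -0.6;0 0 0 0 0 0 -0.6")

```text
clock: 17.75
eef_pos: [592.8, -18.5, -1.8]
tcp_rot: [-3.141, -0.0, 1.761]
contact_force: [0.2, -2.9, 1.0]
opening: 0.201
```

Request:
jog_arm(increments="0.1 0 0 0 0 0 -0.6;0.1 0 0 0 0 0 -0.6;0.1 0 0 0 0 0 -0.6;0.1 0 0 0 0 0 -0.6;0 0 0 0 0 0 -0.6;0 0 0 0 0 0 -0.6;0 0 0 0 0 0 -0.6;0 0 0 0 0 0 -0.6")

```text
clock: 18.55
eef_pos: [592.2, -15.0, -1.8]
tcp_rot: [3.141, 0.0, 1.761]
contact_force: [0.7, -6.1, 0.8]
opening: 0.202
```

```bash
python3 - <<'E'
from go import *
to(28,-42,-4)
cv2.imwrite("pics/scene12.png",r.grab_frame("scene")[:,:,::-1])
a=cv2.imread("pics/scene12.png")[180:280,310:430]
cv2.imwrite("pics/s12z.png",cv2.resize(a,None,fx=6,fy=6,interpolation=cv2.INTER_CUBIC))
E
```

```text
t 18.55 p [592.2 -15.   -1.8] rpy [3.141 0.    1.761] jig [ 28.4 -40.4] F [ 0.7 -6.1  0.8] open 0.202
tool shift cm [-0.16 -0.04  0.22] turn z for yaw jig: 1.574
```

View pics/s12z.png

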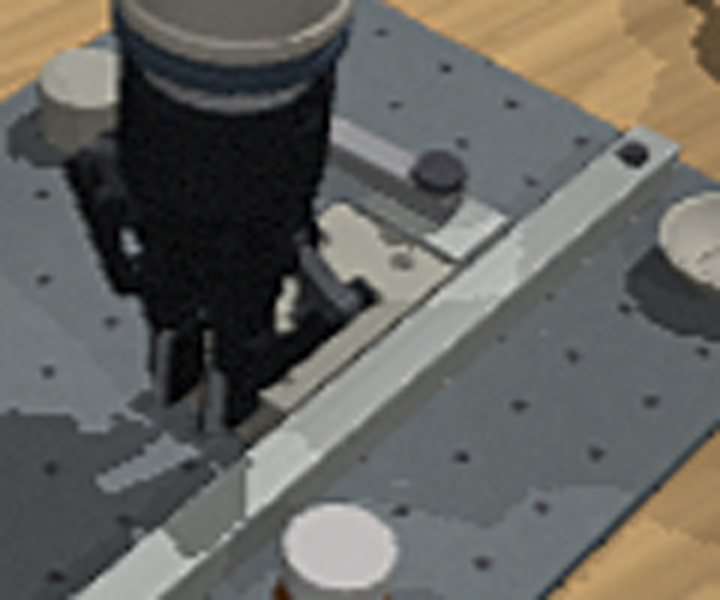

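Request:
jog_arm(increments="0.1 0 0 0 0 0 -0.6;0.1 0 0 0 0 0 -0.6;0.1 0 0 0 0 0 -0.6;0 0 0 0 0 0 -0.6;0 0 0 0 0 0 -0.6;0 0 0 0 0 0 -0.6;0 0 0 0 0 0 -0.6;0 0 0 0 0 0 -0.6")

```text
clock: 19.4
eef_pos: [592.3, -14.9, -1.7]
tcp_rot: [3.141, 0.004, 1.762]
contact_force: [1.9, -24.1, -0.2]
opening: 0.202
```

Request:
jog_arm(increments="-0.5 0 0 0 0 0 -0.6;-1.5 0 0 0 0 0 -0.6;-1 0 0 0 0 0 -0.6;0 0 -2 0 0 0 -0.6;0 0 -3 0 0 0 -1;0 0 -3 0 0 0 -1;0 0 -2 0 0 0 -1;0 0 0 0 0 0 -1")

```text
clock: 20.2
eef_pos: [599.4, -41.7, 101.3]
tcp_rot: [3.137, 0.001, 1.76]
contact_force: [0.1, -0.9, -0.3]
opening: -0.002
```

Request:
jog_arm(increments="2.5 -1 0 0 0 0 -1;2.5 -1 0 0 0 0 -1;2.5 -1 0 0 0 0 -1;2.5 -1 0 0 0 0 -1;2.5 -1 0 0 0 0 -1;2.5 -1 0 0 0 0 -1;2.5 -1 0 0 0 0 -1;2.5 -0.7 0 0 0 0 -1")

```text
clock: 21.0
eef_pos: [482.3, 141.1, 97.3]
tcp_rot: [-3.14, -0.0, 1.761]
contact_force: [-0.1, 0.5, 0.1]
opening: 0.0
```

```bash
python3 - <<'E'
from go import *
to(-48.5,131,31)
for n in("top","scene"): cv2.imwrite(f"pics/{n}13.png",r.grab_frame(n)[:,:,::-1])
a=cv2.imread("pics/scene13.png")[140:300,270:470]
cv2.imwrite("pics/s13z.png",cv2.resize(a,None,fx=4,fy=3.7,interpolation=cv2.INTER_CUBIC))
a=cv2.imread("pics/top13.png")[95:270,220:435]
cv2.imwrite("pics/t13z.png",cv2.resize(a,None,fx=3.7,fy=3.4,interpolation=cv2.INTER_CUBIC)[:600,:800])
E
```

```text
t 21.0 p [482.3 141.1  97.3] rpy [-3.14  -0.     1.761] jig [-50.6 133.4] F [-0.1  0.5  0.1] open 0.0
tool shift cm [-0.24  0.22  6.63] turn z for yaw jig: 1.574
```

View pics/s13z.png

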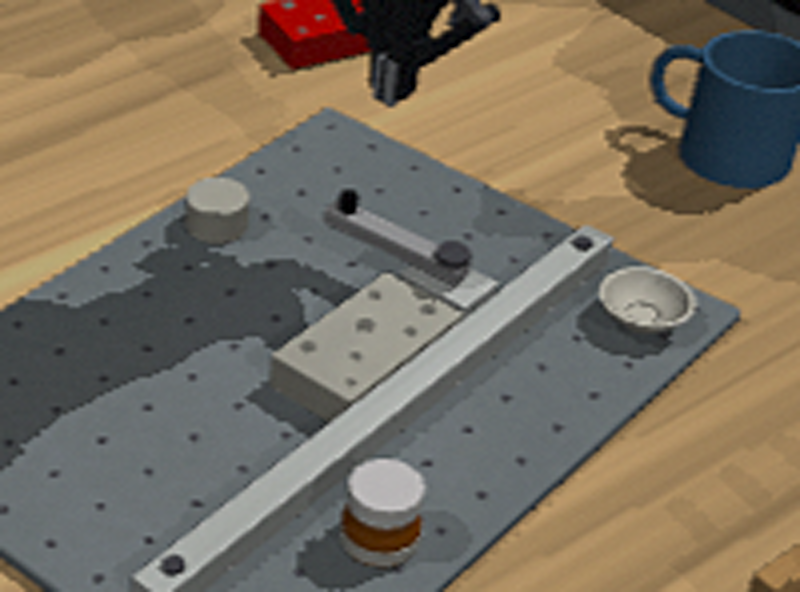

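View pics/t13z.png

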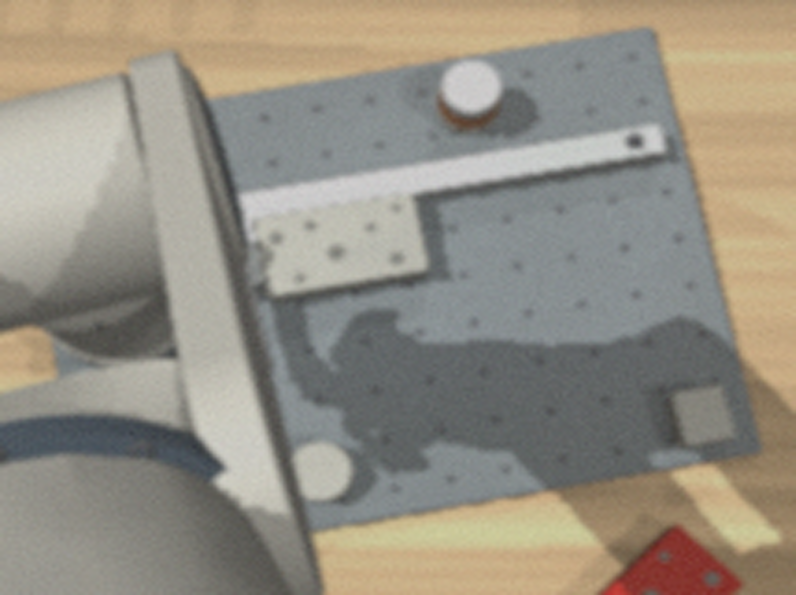

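```bash
python3 - <<'E'
from meas import *
from go import *
u=lambda p:np.array(p,float)/[3.7,3.4]+[220,95]
P=ray("top",u([(275,298),(428,270),(415,196)]),42);print("top blank jig",[np.round(w2j(p),1) for p in P])
F=ray("top",u([(660,154),(430,193)]),37);print("fence inner",[np.round(w2j(p),1) for p in F])
us=lambda p:np.array(p,float)/[4,3.7]+[270,140]
P=ray("scene",us([(272,355),(388,273),(467,312),(348,404)]),42);print("scene blank",[np.round(w2j(p),1) for p in P])
F=ray("scene",us([(135,577),(582,226)]),37);print("fence",[np.round(w2j(p),1) for p in F])
S=ray("scene",us([(385,272),(462,308)]),42);print(S.round(1))
# tip check
s=r.sense();p=s["eef_pos"];print((( proj("scene",[np.r_[p[:2],p[2]+d] for d in(0,15,25,35)])-[270,140])*[4,3.7]).round(0))
E
```

```text
top blank jig [array([-4.2, 75.2]), array([ -2.2, -28.8]), array([ 54.3, -30.6])]
fence inner [array([  57.3, -201.7]), array([ 56.2, -41.5])]
scene blank [array([  2.5, -30.2]), array([ 3.1, 77.8]), array([61.1, 81.1]), array([ 61.4, -32.3])]
fence [array([  63.3, -205.9]), array([ 59.7, 208.1])]
[[543.6  95.5  42. ]
 [597.2 110.5  42. ]]
[[384. 136.]
 [386. 118.]
 [388. 106.]
 [389.  94.]]
```

Request:
jog_arm(increments="0 0 2 0 0 0 -1;0 0 2 0 0 0 -1;0 0 1.5 0 0 0 -1;0 0 1 0 0 0 -1;0 0 0.4 0 0 0 -1;0 0 0 0 0 0 -1;0 0 0 0 0 0 -1;0 0 0 0 0 0 -1")

```text
clock: 21.9
eef_pos: [484.4, 140.7, 29.9]
tcp_rot: [3.14, -0.0, 1.761]
contact_force: [-0.4, -0.0, 0.3]
opening: -0.004
```

```bash
python3 - <<'E'
from go import *
to(-48.5,116,28)
for n in("scene",): cv2.imwrite(f"pics/{n}14.png",r.grab_frame(n)[:,:,::-1])
a=cv2.imread("pics/scene14.png")[150:250,310:430]
cv2.imwrite("pics/s14z.png",cv2.resize(a,None,fx=6,fy=6,interpolation=cv2.INTER_CUBIC))
E
```

```text
t 21.9 p [484.4 140.7  29.9] rpy [ 3.14  -0.     1.761] jig [-48.6 132.6] F [-0.4 -0.   0.3] open -0.004
tool shift cm [-1.66  0.    0.19] turn z for yaw jig: 1.574
```

View pics/s14z.png

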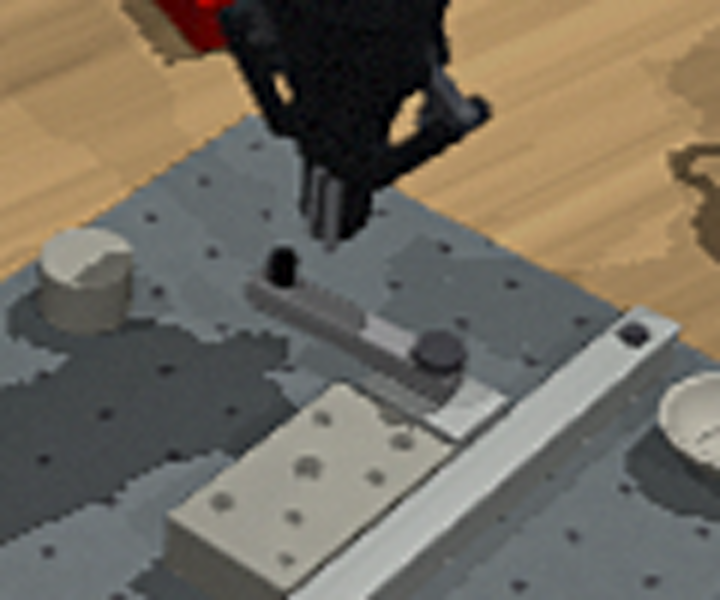

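Request:
jog_arm(increments="-0.9 0 0 0 0 0 -1;-0.9 0 0 0 0 0 -1;-0.7 0 0 0 0 0 -1;-0.6 0.05 0 0 0 0 -1;-0.6 0.1 0 0 0 0 -1;-0.6 0.1 0 0 0 0 -1;0 0 0 0 0 0 -1;0 0 0 0 0 0 -1")

```text
clock: 22.75
eef_pos: [494.5, 98.7, 29.2]
tcp_rot: [3.142, 0.0, 1.76]
contact_force: [-0.3, 0.1, 1.2]
opening: 0.002
```

```bash
python3 - <<'E'
from go import *
to(-33.6,64.8,28)
for n in("scene",): cv2.imwrite(f"pics/{n}15.png",r.grab_frame(n)[:,:,::-1])
a=cv2.imread("pics/scene15.png")[150:250,310:430]
cv2.imwrite("pics/s15z.png",cv2.resize(a,None,fx=6,fy=6,interpolation=cv2.INTER_CUBIC))
E
```

```text
t 22.75 p [494.5  98.7  29.2] rpy [3.142 0.    1.76 ] jig [-46.5  89.5] F [-0.3  0.1  1.2] open 0.002
tool shift cm [-2.47  1.28  0.12] turn z for yaw jig: 1.573
```

View pics/s15z.png

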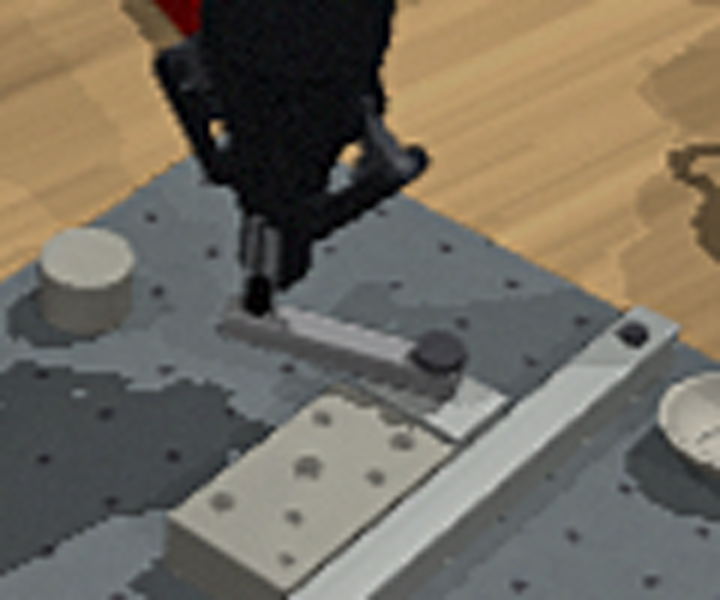

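```bash
python3 - <<'E'
from go import *
p=r.sense()["eef_pos"]
for x,y in((-12,-11),(12,-11),(12,11),(0,0)):
  for z in(50,55,60,65):
    q=np.r_[p[:2]+x*X+y*Y,z];print((x,y),z,((proj("scene",q)-[310,150])*6).round(0)[0])
q=np.r_[j2w(34,97),69];print(((proj("scene",q)-[310,150])*6).round(0))
for th in(.1,.2,.3,.4): print(th,((proj("scene",np.r_[j2w(34-78*np.cos(th),97-78*np.sin(th)),76])-[310,150])*6).round(0))
E
```

```text
(-12, -11) 50 [230. 300.]
(-12, -11) 55 [231. 290.]
(-12, -11) 60 [231. 281.]
(-12, -11) 65 [232. 272.]
(12, -11) 50 [274. 325.]
(12, -11) 55 [275. 316.]
(12, -11) 60 [276. 307.]
(12, -11) 65 [276. 298.]
(12, 11) 50 [307. 301.]
(12, 11) 55 [308. 292.]
(12, 11) 60 [309. 283.]
(12, 11) 65 [310. 273.]
(0, 0) 50 [269. 300.]
(0, 0) 55 [269. 291.]
(0, 0) 60 [270. 282.]
(0, 0) 65 [271. 273.]
[[438. 346.]]
0.1 [[278. 256.]]
0.2 [[268. 266.]]
0.3 [[260. 276.]]
0.4 [[253. 287.]]
```

Request:
jog_arm(increments="0.6 0 0 0 0 0 -1;0.6 -0.2 0 0 0 0 -1;0 0 0.3 0 0 0 -1;0 0 0.3 0 0 0 -1;0 0 0 0 0 0 -1;-0.6 0 0 0 0 0 -1;-0.6 0 0 0 0 0 -1;0 0 0 0 0 0 -1")

```text
clock: 23.6
eef_pos: [492.7, 97.6, 23.3]
tcp_rot: [3.141, 0.0, 1.76]
contact_force: [0.1, 0.5, 0.6]
opening: -0.003
```

Request:
jog_arm(increments="-0.6 0.2 0 0 0 0 -1;-0.6 0.2 0 0 0 0 -1;-0.6 0.3 0 0 0 0 -1;-0.6 0.4 0 0 0 0 -1;0 0 0 0 0 0 -1;0 0 0 0 0 0 -1;0 0 0 0 0 0 -1;0 0 0 0 0 0 -1")

```text
clock: 24.4
eef_pos: [507.7, 77.1, 23.3]
tcp_rot: [3.142, -0.0, 1.761]
contact_force: [-0.4, -0.8, -0.7]
opening: 0.001
```

```bash
python3 - <<'E'
from go import *
to(-33.6,64.8,23)
for n in("scene",): cv2.imwrite(f"pics/{n}16.png",r.grab_frame(n)[:,:,::-1])
a=cv2.imread("pics/scene16.png")[150:250,310:430]
cv2.imwrite("pics/s16z.png",cv2.resize(a,None,fx=6,fy=6,interpolation=cv2.INTER_CUBIC))
E
```

```text
t 24.4 p [507.7  77.1  23.3] rpy [ 3.142 -0.     1.761] jig [-37.5  65.8] F [-0.4 -0.8 -0.7] open 0.001
tool shift cm [-0.11  0.39  0.03] turn z for yaw jig: 1.574
```

View pics/s16z.png

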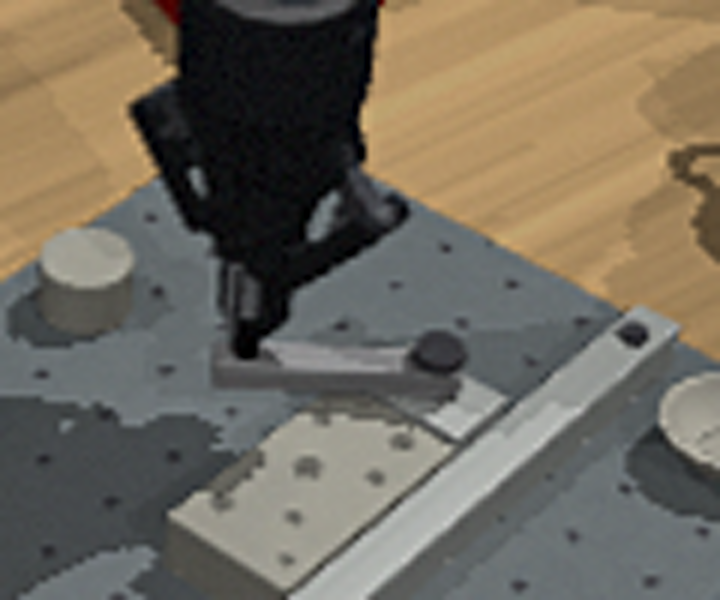

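Request:
jog_arm(increments="-0.6 0.35 0 0 0 0 -1;-0.55 0.4 0 0 0 0 -1;-0.45 0.5 0 0 0 0 -1;-0.35 0.55 0 0 0 0 -1;-0.25 0.55 0 0 0 0 -1;0 0 0 0 0 0 -1;0 0 0 0 0 0 -1;0 0 0 0 0 0 -1")

```text
clock: 25.25
eef_pos: [535.1, 59.8, 23.3]
tcp_rot: [3.141, 0.0, 1.761]
contact_force: [0.5, -1.1, 2.2]
opening: -0.001
```

```bash
python3 - <<'E'
from go import *
to(11.5,37,23)
for n in("scene",): cv2.imwrite(f"pics/{n}17.png",r.grab_frame(n)[:,:,::-1])
a=cv2.imread("pics/scene17.png")[150:250,310:430]
cv2.imwrite("pics/s17z.png",cv2.resize(a,None,fx=6,fy=6,interpolation=cv2.INTER_CUBIC))
E
```

```text
t 25.25 p [535.1  59.8  23.3] rpy [3.141 0.    1.761] jig [-13.8  43.8] F [ 0.5 -1.1  2.2] open -0.001
tool shift cm [-0.68  2.53  0.03] turn z for yaw jig: 1.574
```

View pics/s17z.png

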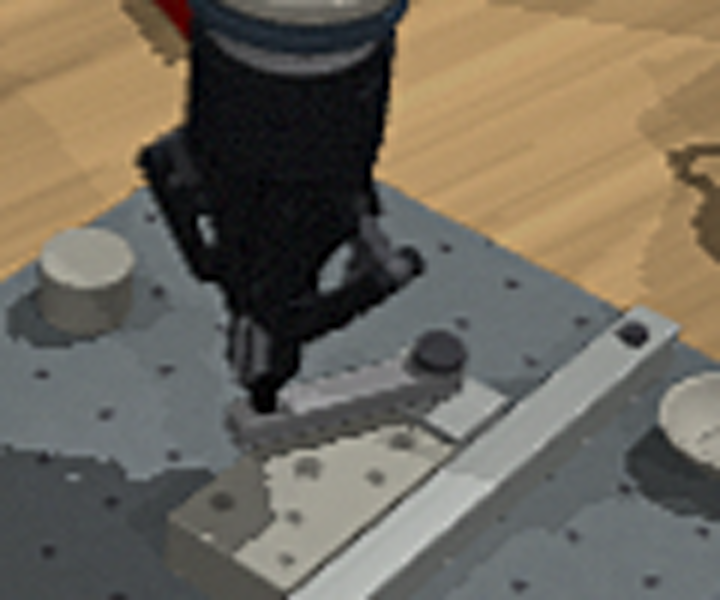

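Request:
jog_arm(increments="-0.25 0.5 0 0 0 0 -1;-0.2 0.5 0 0 0 0 -1;-0.15 0.5 0 0 0 0 -1;-0.1 0.5 0 0 0 0 -1;0 0.5 0 0 0 0 -1;0 0 0 0 0 0 -1;0 0 0 0 0 0 -1;0 0 0 0 0 0 -1")

```text
clock: 26.1
eef_pos: [561.4, 57.7, 23.4]
tcp_rot: [3.141, 0.0, 1.761]
contact_force: [0.8, -0.5, 5.4]
opening: 0.004
```

```bash
python3 - <<'E'
from go import *
to(13,37,23)
for n in("scene",): cv2.imwrite(f"pics/{n}18.png",r.grab_frame(n)[:,:,::-1])
a=cv2.imread("pics/scene18.png")[150:250,310:430]
cv2.imwrite("pics/s18z.png",cv2.resize(a,None,fx=6,fy=6,interpolation=cv2.INTER_CUBIC))
for th in(1.2,1.3,1.4,1.5,1.57): print(th,((proj("scene",np.r_[j2w(34-78*np.cos(th),97-78*np.sin(th)),76])-[310,150])*6).round(0))
E
```

```text
t 26.1 p [561.4  57.7  23.4] rpy [3.141 0.    1.761] jig [11.6 36.8] F [ 0.8 -0.5  5.4] open 0.004
tool shift cm [0.02 0.14 0.04] turn z for yaw jig: 1.574
1.2 [[270. 387.]]
1.3 [[280. 399.]]
1.4 [[293. 410.]]
1.5 [[307. 421.]]
1.57 [[318. 428.]]
```

View pics/s18z.png

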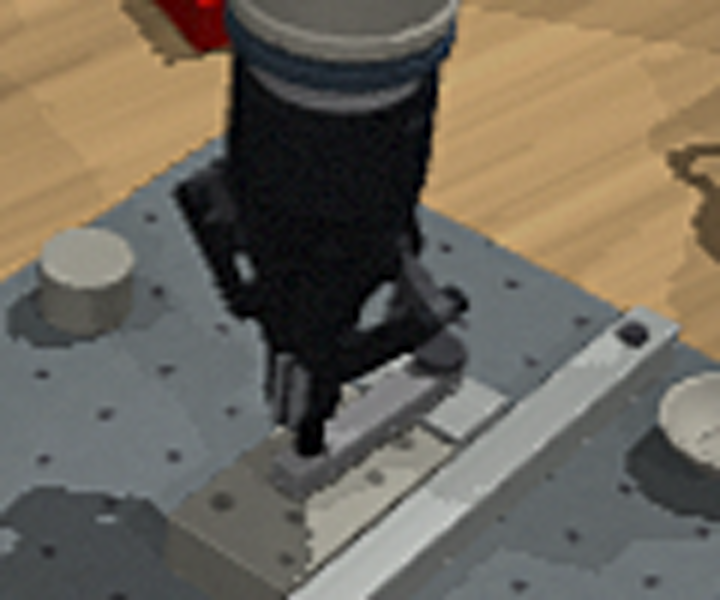

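Request:
jog_arm(increments="0 0 -0.2 0 0 0 -1;0 0.4 0 0 0 0 -1;0 0.3 0 0 0 0 -1;0 0.2 0 0 0 0 -1;0 0.1 0 0 0 0 -1;0 0 0 0 0 0 -1;0 0 0 0 0 0 -1;0 0 0 0 0 0 -1")

```text
clock: 26.95
eef_pos: [570.4, 59.5, 25.1]
tcp_rot: [-3.141, -0.0, 1.761]
contact_force: [-1.2, -1.4, -1.1]
opening: 0.003
```

```bash
python3 - <<'E'
from go import *
rep()
for n in("scene",): cv2.imwrite(f"pics/{n}19.png",r.grab_frame(n)[:,:,::-1])
a=cv2.imread("pics/scene19.png")[170:260,320:420]
cv2.imwrite("pics/s19z.png",cv2.resize(a,None,fx=6.5,fy=6.5,interpolation=cv2.INTER_CUBIC))
E
```

```text
t 26.95 p [570.4  59.5  25.1] rpy [-3.141 -0.     1.761] jig [20.8 36.9] F [-1.2 -1.4 -1.1] open 0.003
```

View pics/s19z.png

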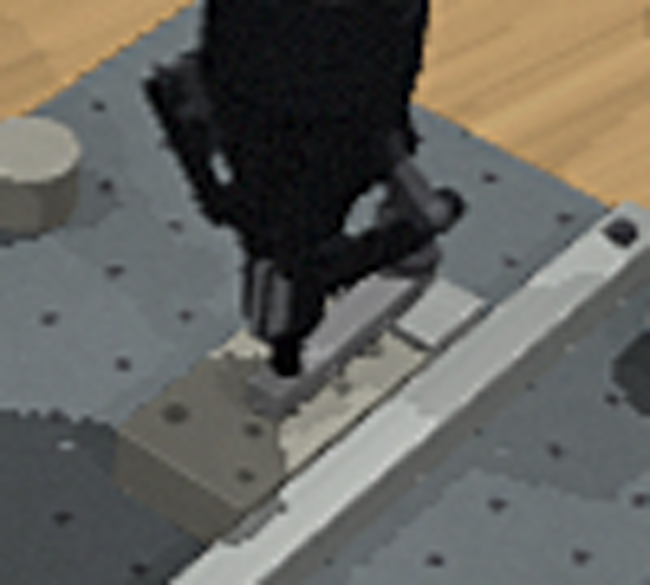

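Request:
jog_arm(increments="0 0.1 0 0 0 0 -1;0 0.1 0 0 0 0 -1;0 0.1 0 0 0 0 -1;0 0.1 0 0 0 0 -1;0 0 0 0 0 0 -1;0 0 0 0 0 0 -1;0 0 0 0 0 0 -1;0 0 0 0 0 0 -1")

```text
clock: 27.8
eef_pos: [570.8, 59.6, 24.8]
tcp_rot: [-3.134, -0.0, 1.761]
contact_force: [-12.6, -4.0, 8.0]
opening: -0.006
```

The keeper is at its end of travel: the finger is blocked at about 13 N. I'll back away and inspect.

Request:
jog_arm(increments="0 -0.6 0 0 0 0 -1;0 -1 0 0 0 0 -1;0 -1 -1 0 0 0 -1;0 -1 -4 0 0 0 -1;0 -1 -4 0 0 0 -1;0 -3 -4 0 0 0 -1;0 -4 -3 0 0 0 -1;0 0 0 0 0 0 -1")

```text
clock: 28.6
eef_pos: [458.7, 37.9, 189.7]
tcp_rot: [3.136, 0.001, 1.761]
contact_force: [0.4, -0.8, 0.7]
opening: -0.002
```

Request:
jog_arm(increments="0 -3 -1 0 0 0 -1;-3 -2 0 0 0 0 -1;-4 0 0 0 0 0 -1;-4 0 0 0 0 0 -1;-4 0 0 0 0 0 -1;-4 0 0 0 0 0 -1;-4 0 0 0 0 0 -1;0 0 0 0 0 0 -1")

```text
clock: 29.4
eef_pos: [456.1, -200.9, 195.5]
tcp_rot: [3.14, 0.002, 1.758]
contact_force: [-0.3, 1.3, 0.5]
opening: 0.003
```

```bash
python3 - <<'E'
from go import *
rep()
for n in("top","scene"): cv2.imwrite(f"pics/{n}20.png",r.grab_frame(n)[:,:,::-1])
a=cv2.imread("pics/scene20.png")[140:340,220:470]
cv2.imwrite("pics/s20z.png",cv2.resize(a,None,fx=3,fy=3,interpolation=cv2.INTER_CUBIC))
a=cv2.imread("pics/top20.png")[95:270,220:435]
cv2.imwrite("pics/t20z.png",cv2.resize(a,None,fx=3.7,fy=3.4,interpolation=cv2.INTER_CUBIC)[:600,:800])
E
```

```text
t 29.4 p [ 456.1 -200.9  195.5] rpy [3.140e+00 2.000e-03 1.758e+00] jig [-139.9 -197.7] F [-0.3  1.3  0.5] open 0.003
```

View pics/s20z.png

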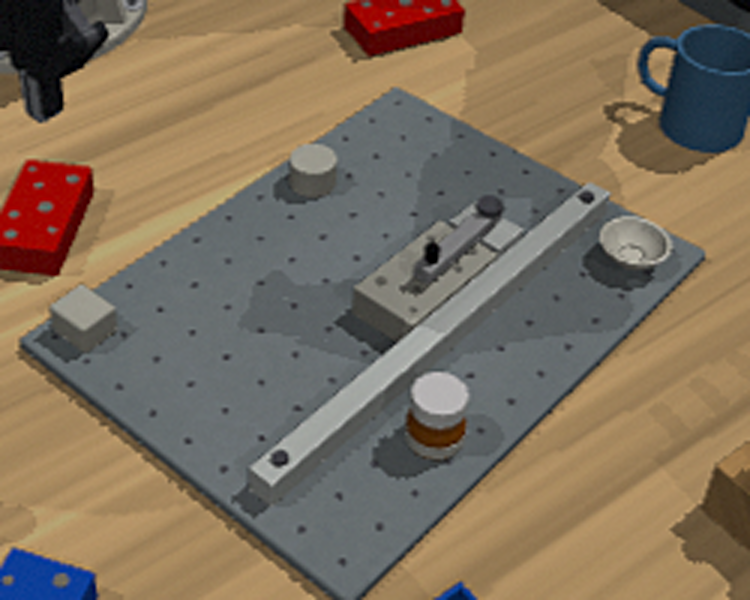

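View pics/t20z.png

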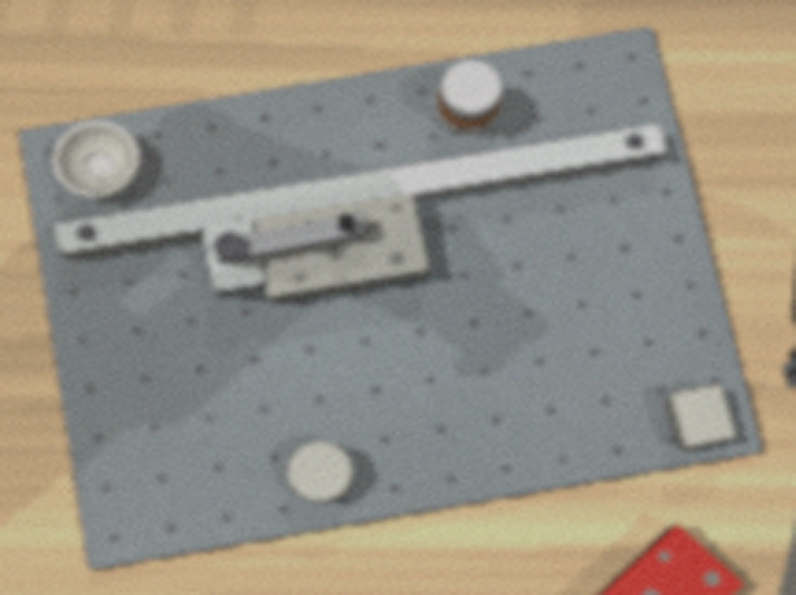

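```bash
python3 - <<'E'
from go import *
u=lambda p:np.array(p,float)/[3.7,3.4]+[220,95]
a=w2j(ray("top",u([(232,246)]),69)[0]);b=w2j(ray("top",u([(347,222)]),76)[0]);d=np.subtract(b,a);print("keeper top",np.arctan2(-d[1],-d[0]),np.hypot(*d))
P=[w2j(p) for p in ray("top",u([(270,298),(428,270),(415,196)]),42)];print(np.round(P,1),"rel angle",(P[0][0]-P[1][0])/(P[0][1]-P[1][1]))
print("fence",[np.round(w2j(p),1) for p in ray("top",u([(660,154),(430,193),(70,254)]),37)])
us=lambda p:np.array(p,float)/3+[220,140]
a=w2j(ray("scene",us([(489,206)]),69)[0]);b=w2j(ray("scene",us([(431,246)]),76)[0]);d=np.subtract(b,a);print("keeper scene",np.arctan2(-d[1],-d[0]),np.hypot(*d))
for n,k,b in(("top",8,(225,95,210,180)),("scene",8,(220,160,255,190))):
    A=cv2.imread(f"pics/{n}20.png");print(n)
A=cv2.imread("pics/top20.png")[140:190,270:345];cv2.imwrite("pics/t20zz.png",cv2.resize(A,None,fx=10,fy=10,interpolation=cv2.INTER_CUBIC))
A=cv2.imread("pics/scene20.png")[195:265,330:410];cv2.imwrite("pics/s20zz.png",cv2.resize(A,None,fx=8,fy=8,interpolation=cv2.INTER_CUBIC))
E
```

```text
keeper top 1.594255250814828 76.6347353271827
[[ -3.6  78.5]
 [ -2.2 -28.8]
 [ 54.3 -30.6]] rel angle -0.013014781067713308
fence [array([  57.3, -201.7]), array([ 56.2, -41.5]), array([ 54.5, 205.8])]
keeper scene 1.5731212999769104 75.63711074703575
top
scene
```

View pics/t20zz.png

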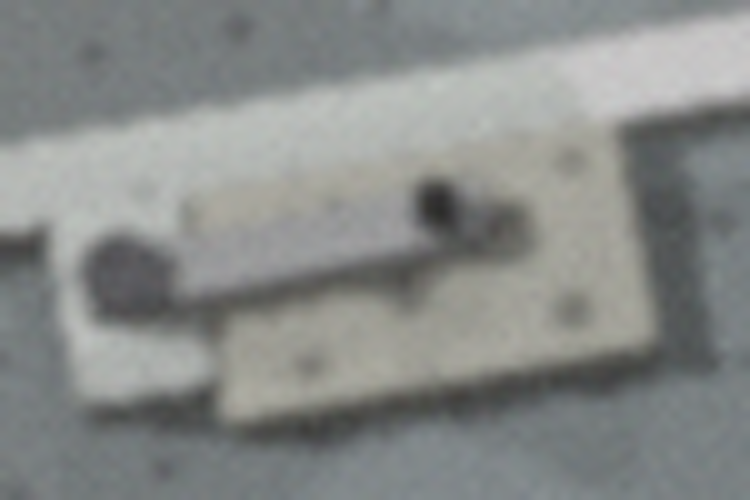

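View pics/s20zz.png

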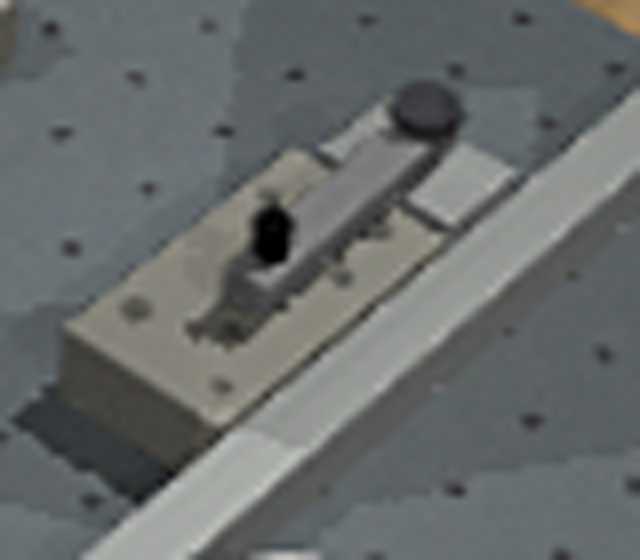

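```bash
python3 -c "
from rig import r
print(r.sign_off())"
```

```text
the job is handed in; nothing more can be done
None
```

I pushed the blank flat along the plate to the fence, then along the fence to the end stop, and swung the keeper arm round across its top. I handed the job in at about 29.5 s; no verdict was reported.

**Last checks:**
- **Blank:** It is flush with the fence in both camera views, within about 0.01 rad of parallel. I felt firm contact at about 20 N on the fence and 24 N on the stop. By camera, its end matches the stop face to about 2 mm, which is the limit of the calibration.
- **Keeper:** It was driven to the end of its travel, where the finger was blocked at about 13 N. Measured angle is 1.59 rad from the top camera and 1.57 rad from the scene camera.
- **Surroundings:** By eye, everything else on the plate and the mug look unmoved in the last pictures; I did not check the bottle. The gripper is clear of everything, at about 195 mm height.

**What disagreed:**
- **Fingertip height:** The fingertips looked 25–35 mm higher in the pictures than the reported tool position. My first push therefore passed over the blank without touching it. I backed out, lowered the tool and pushed again.
- **Camera offset:** The two cameras differ by about 5 mm in x, so I relied on contact forces for the final seating.

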